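Set up the pinned rolling board for thick scone dough

ROBOT

A 6-joint arm with a two-finger parallel gripper is mounted at the origin on the work surface; the furniture and walls round the work are solid. World frame = base frame: x ahead of the robot, y to its left, z up, the work surface at z = 0. Lengths are in m, angles in rad, forces in N, time in s.
With the tool pointing down it reaches from about 0.2 to 0.875 m from the base axis. Payload 3.4 kg.
Tool frame: the origin (TCP) lies between the finger pads; the fingertips stand 14 mm ahead of it and the grasp point (between the pads) lies 5 mm behind it (r.nose_length is the distance from the TCP to the fingertips, in m); z points along the fingers, x is the direction in which the jaws open and shut, and the axes are right-handed (so a half turn about z gives the same grasp; the last joint's range is limited). The gripper opens to 94 mm and grips with 3 to 60 N. Pads are 16 mm wide; open, the fingers measure 119 mm over their backs; the gripper's body (75 mm by 177 mm) begins 78 mm behind the grasp point.
Start: joints at [-1.276, 0.276, 1.505, -0, 1.361, -0.121], TCP at [0.232, -0.526, 0.219] pointing down, gripper open.
Joint ranges: [-2.89, 2.89], [-0.75, 2.08], [0.22, 2.7], [-1.18, 4.32], [0.11, 2.71], [-2.7, 2.7]. Speed limits (rad/s): [2.57, 2.57, 3.14, 3.14, 3.14, 3.14].

INTERFACE

Orientations are given as [roll, pitch, yaw] about the fixed x, y, z axes, in that order (R = Rz(yaw) Ry(pitch) Rx(roll)).
In Python, from cell import status, vision, r gives the robot as it stands.
- The arm moves only by the tool drive_tool, never from a script. Its argument "plan" is a list of rows, each a list of 4 numbers: the shift along the tool's x, y, z in units of 40 mm (1.0 is 40 mm), then the turn about the tool's z in units of 6 degrees (1.0 is 6 degrees). In form: [[tx, ty, tz, yaw], ...]. A call has 1 to 8 rows; each row is the pose to reach, as a shift and turn from the pose commanded when the call began, along the tool's axes at that moment; what a row does not reach only later rows make up. A row lasts 1/12 s, in which the tool goes at most 41.7 mm and 7.16 degrees, less where a joint would pass 70% of its speed; a pose out of reach is approached as far as the arm can. A call with a gripper value outside its range is refused whole. "claw" is the finger opening in mm, from 0 to 94, set as the call begins (left out, the last holds). The fingers move at their own pace and stop on an object; "grip_force" is the grip in N (left out, the last holds). Time passes only in rows, so rows that repeat a pose let the fingers close. It gives the time, the measured TCP pose, the force and the opening at its end, in the units of the state.
- status.observe(): the state, without advancing time (a new reading comes with each control period).
- vision.read_camera(name): name is "side" or "top"; returns (picture, depth): 480x640x3 uint8, blue, green, red; 480x640 float32, m along the optical axis (not along the pixel's ray), 0 where there is no reading.
- vision.camera_model(name): a dict with "mtx" (3x3 intrinsics, pixels), "position" and "rotation" of the camera in the world. Camera axes: x right, y down, z forward; pixel columns grow to the right and rows downward; lengths in m; the calibration is good to about 2 mm. A picture is of the moment at which its call begins. camera_model takes no time and is no camera call.
- r.job_done(): hands the job in, once; it reports no verdict.
The state is a dict: "clock": time; "joint_positions": joint angles; "qd": joint speeds; "joint_efforts": joint torques, N m; "position": TCP position; "tcp_rot": TCP orientation; "wrist_force": force on the tool from outside, world axes, zero at the start; "moment": the same for the moment, N m; "gripper_width": finger opening in m.
Only numpy, scipy, OpenCV 4.12 (cv2) and the standard library are available. Lean on these libraries where they do the work, as an engineer would, in place of code of your own. Each camera call takes 0.05 s, during which the arm holds its last target.

TASK

Set up the rolling board for scones: take the two thick rails out of the sloped rack and fit one along each side of the board, each with both its locating pins dropped fully home in the blind holes so that the rail sits flat on the board. Then lay the rolling pin squarely across the two rails, about the middle of the board, and leave it at rest there. The thin rails stay in the rack, and the jar, the bottle and the white nozzle beside the work stay where they are.

Things in the scene. Friction and masses are not known exactly. Their poses are not given: they have to be found in the camera images.
- board_top (a point): Middle of the top face of the fixed beech rolling board (190 x 226 mm, top 24 mm above the table), which may stand left or right of the rack, turned a little. x: the way the rails run (away from the robot), y across, z up. Four blind holes, 12 mm wide and 12 deep, rims bevelled 1.5 mm, at x = +-57, y = +-80 mm.
- seat_left (a point): Point on the board's top face midway between the two holes at y = +80 mm: the middle of a seated rail's underside belongs here, the rail lying along x. Axes as board_top.
- seat_right (a point): Point on the board's top face midway between the two holes at y = -80 mm: the middle of the other rail's underside belongs here, the rail lying along x. Axes as board_top.
- thick_rail_a_mid (a point): Thick rail: plain wooden bar 160 long (its x), 22 wide (y), 20 mm high (z); two steel pins, 8 mm thick with round tips, stand 9 mm out of its underside, 57 mm either side of its middle. Same either way round. Point: middle of the bar without pins, 10 mm above its underside. Starts in any compartment of the rack, x along the slope, z square to it. 0.12 kg.
- thick_rail_b_mid (a point): Other thick rail: plain wooden bar 160 long (its x), 22 wide (y), 20 mm high (z); two steel pins, 8 mm thick with round tips, stand 9 mm out of its underside, 57 mm either side of its middle. Same either way round. Point: middle of the bar without pins, 10 mm above its underside. Starts in any compartment of the rack, x along the slope, z square to it. 0.12 kg.
- thin_rail_a_mid (a point): Thin rail: plain wooden bar 160 long (its x), 22 wide (y), 10 mm high (z); two steel pins, 8 mm thick with round tips, stand 9 mm out of its underside, 57 mm either side of its middle. Same either way round. Point: middle of the bar without pins, 5 mm above its underside. Starts in any compartment of the rack, x along the slope, z square to it. 0.06 kg.
- thin_rail_b_mid (a point): Other thin rail: plain wooden bar 160 long (its x), 22 wide (y), 10 mm high (z); two steel pins, 8 mm thick with round tips, stand 9 mm out of its underside, 57 mm either side of its middle. Same either way round. Point: middle of the bar without pins, 5 mm above its underside. Starts in any compartment of the rack, x along the slope, z square to it. 0.06 kg.
- rack: Fixed stainless rack, 190 x 230 mm, up to 115 high; four compartments at 56 mm pitch in y, sloping 0.314 rad, lower end with a stop at -x. Rails rest on two bearers; for 30 mm either side of a rail's middle there is finger room 16 mm below it, the 4 mm partitions ending 4 mm below its underside there; further out they stand 16 (low end) to 26 mm above it. Origin: centre of the foot, on the table.
- rolling_pin_mid (a point): Wooden rolling pin, 420 mm long with its handles (its x axis), barrel 58 mm in diameter, 0.5 kg, lying on the table beyond the board and rack. Point: its middle, on its axis.
- jam_jar: Bystander: glass jam jar with a lid, 66 mm wide, 100 mm tall, at the far left corner. Origin: centre of its foot.
- squeeze_bottle: Bystander: white squeeze bottle, 57 mm wide, 195 mm tall, at the far left corner. Origin: centre of its foot.
- spare_nozzle: Bystander: white plastic nozzle, 48 mm wide, 52 mm tall, at the far right corner. Origin: centre of its foot.

How it is judged:
On the way, in this order (a step that is already met when the one before it is completed fails the run):
1. one thick rail is seated on the board with its pins home (((horizontal distance between thick_rail_a_mid and seat_left below 0.006 m and z of thick_rail_a_mid in the frame of seat_left between 0.007 and 0.013 m and angle between the x axis of thick_rail_a_mid and the x axis of seat_left, either way round below 0.06 rad) or (horizontal distance between thick_rail_a_mid and seat_right below 0.006 m and z of thick_rail_a_mid in the frame of seat_right between 0.007 and 0.013 m and angle between the x axis of thick_rail_a_mid and the x axis of seat_right, either way round below 0.06 rad) or (horizontal distance between thick_rail_b_mid and seat_left below 0.006 m and z of thick_rail_b_mid in the frame of seat_left between 0.007 and 0.013 m and angle between the x axis of thick_rail_b_mid and the x axis of seat_left, either way round below 0.06 rad) or (horizontal distance between thick_rail_b_mid and seat_right below 0.006 m and z of thick_rail_b_mid in the frame of seat_right between 0.007 and 0.013 m and angle between the x axis of thick_rail_b_mid and the x axis of seat_right, either way round below 0.06 rad))), for 0.2 s.
2. both thick rails are seated, one on each side of the board ((((horizontal distance between thick_rail_a_mid and seat_left below 0.006 m and z of thick_rail_a_mid in the frame of seat_left between 0.007 and 0.013 m and angle between the x axis of thick_rail_a_mid and the x axis of seat_left, either way round below 0.06 rad) and (horizontal distance between thick_rail_b_mid and seat_right below 0.006 m and z of thick_rail_b_mid in the frame of seat_right between 0.007 and 0.013 m and angle between the x axis of thick_rail_b_mid and the x axis of seat_right, either way round below 0.06 rad)) or ((horizontal distance between thick_rail_a_mid and seat_right below 0.006 m and z of thick_rail_a_mid in the frame of seat_right between 0.007 and 0.013 m and angle between the x axis of thick_rail_a_mid and the x axis of seat_right, either way round below 0.06 rad) and (horizontal distance between thick_rail_b_mid and seat_left below 0.006 m and z of thick_rail_b_mid in the frame of seat_left between 0.007 and 0.013 m and angle between the x axis of thick_rail_b_mid and the x axis of seat_left, either way round below 0.06 rad)))), for 0.2 s.
At the end, for the whole second after the job is handed in: One thick rail in each seat (within 6 mm and 0.06 rad, underside within 3 mm of the board top: pins home). Rolling pin resting on both, its axis 45-53 mm above the board, its middle within 50 mm of the board middle along the rails and 40 mm across, square within 0.2 rad. All at rest ((((horizontal distance between thick_rail_a_mid and seat_left below 0.006 m and z of thick_rail_a_mid in the frame of seat_left between 0.007 and 0.013 m and angle between the x axis of thick_rail_a_mid and the x axis of seat_left, either way round below 0.06 rad) and (horizontal distance between thick_rail_b_mid and seat_right below 0.006 m and z of thick_rail_b_mid in the frame of seat_right between 0.007 and 0.013 m and angle between the x axis of thick_rail_b_mid and the x axis of seat_right, either way round below 0.06 rad)) or ((horizontal distance between thick_rail_a_mid and seat_right below 0.006 m and z of thick_rail_a_mid in the frame of seat_right between 0.007 and 0.013 m and angle between the x axis of thick_rail_a_mid and the x axis of seat_right, either way round below 0.06 rad) and (horizontal distance between thick_rail_b_mid and seat_left below 0.006 m and z of thick_rail_b_mid in the frame of seat_left between 0.007 and 0.013 m and angle between the x axis of thick_rail_b_mid and the x axis of seat_left, either way round below 0.06 rad))) and z of rolling_pin_mid in the frame of board_top between 0.045 and 0.053 m and x of rolling_pin_mid in the frame of board_top between -0.05 and 0.05 m and y of rolling_pin_mid in the frame of board_top between -0.04 and 0.04 m and angle between the x axis of rolling_pin_mid and the y axis of board_top, either way round below 0.2 rad and contact force between rolling_pin and thick_rail_a above 0.3 N and contact force between rolling_pin and thick_rail_b above 0.3 N and linear speed of each of thick_rail_a, thick_rail_b, rolling_pin below 0.02 m/s); the robot touches nothing.
It fails at once if a thin rail is taken or knocked out of its place in the rack (distance of any of thin_rail_a_mid, thin_rail_b_mid from where it was at the start of the episode above 0.03 m).
It fails at once if the jam jar, squeeze bottle or nozzle is pushed away or knocked over (distance of any of jam_jar, squeeze_bottle, spare_nozzle from where it was at the start of the episode above 0.03 m).
It also fails if it takes over 72 s, if anything falls off the work surface, if the arm or the gripper's body presses on something with over 40 N, if the wrist force passes 120 N, or if a joint passes its speed limit or range.

## Working session

There is one attempt and no reset: what is moved stays moved. The work goes in short steps, Python scripts to look and compute and a tool call to move; the robot and the scene stay as the last step left them, time stands still between calls to the robot, and variables do not carry over. Pictures are saved under pics/ and viewed, and the job is handed in when it is done.

Besides the shell and the picture viewer there is one more tool, called after "Emit:" as name(argument=value, ...) on one line, values as JSON. drive_tool: Moves the arm, as the interface text tells. Its arguments: {"type":"object","properties":{"plan":{"type":"array","items":{"type":"array","items":{"type":"number"}}},"claw":{"type":"number"},"grip_force":{"type":"number"}},"required":["plan"]}

```bash
ls; mkdir -p pics
python3 - <<'E'
from cell import status, vision, r
import cv2,numpy as np
s=status.observe(); print(s)
for n in ("side","top"):
    im,d=vision.read_camera(n); cv2.imwrite(f"pics/{n}0.png",im); np.save(f"pics/{n}0.npy",d)
    print(n,vision.camera_model(n))
print(r.nose_length)
E
```

```text
pics
{'clock': 0.0, 'joint_positions': array([-1.27601926e+00,  2.76581874e-01,  1.50607563e+00, -1.29368697e-06,
        1.36070366e+00, -1.21005649e-01]), 'qd': array([-0.0003162 , -0.00095501, -0.00063674,  0.00088924, -0.00059991,
        0.00113515]), 'joint_efforts': array([ 1.50887245e-04, -4.04582584e+01, -2.37224972e+01,  7.03963498e-02,
        3.44783929e-02, -1.23433551e-04]), 'position': array([ 0.23208463, -0.52550995,  0.21863512]), 'tcp_rot': array([-3.14138043e+00,  1.75573652e-03, -1.15501315e+00]), 'wrist_force': array([-0.24867609, -0.08420722,  0.73598569]), 'moment': array([ 0.02110271, -0.03604725,  0.06439168]), 'gripper_width': 0.09368425615627804}
side {'mtx': array([[587.51510481,   0.        , 318.99768207],
       [  0.        , 587.51510481, 233.20744185],
       [  0.        ,   0.        ,   1.        ]]), 'position': array([-0.09097538,  1.20620246,  0.77043939]), 'rotation': array([-2.05615807,  0.01463777, -2.6696299 ])}
top {'mtx': array([[485.56538405,   0.        , 328.19801728],
       [  0.        , 485.56538405, 246.34528995],
       [  0.        ,   0.        ,   1.        ]]), 'position': array([0.37112569, 0.0292602 , 1.1756938 ]), 'rotation': array([-3.02608564e+00,  1.40916697e-03, -1.57629062e+00])}
0.014
```

View pics/top0.png

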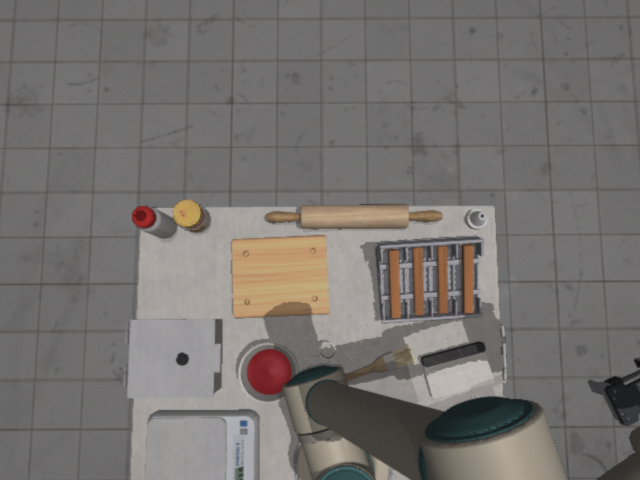

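View pics/side0.png

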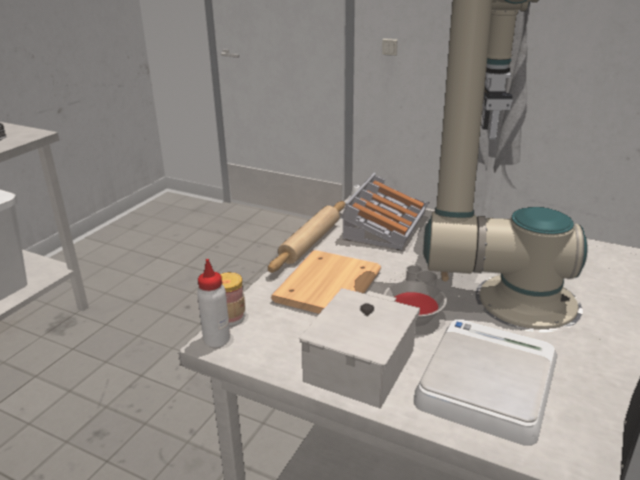

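The top view shows the board (232–328, 236–318) with four holes near (246,253), (312,251), (247,302) and (315,298). The rack with four orange rails is at columns ~394, 418, 443 and 468, and the pin lies along row 216. Next I measure these.

```bash
cat > h.py <<'E'
import numpy as np,cv2
from scipy.spatial.transform import Rotation as R
from cell import status, vision, r
def cam(n):
    c=vision.camera_model(n); return c["mtx"],c["position"],R.from_euler("xyz",c["rotation"]).as_matrix()
def ray(n,u,v):
    K,p,M=cam(n); uv=np.stack([np.ravel(u),np.ravel(v),np.ones(np.size(u))]).astype(float)
    return p,(M@np.linalg.inv(K)@uv).T
def onplane(n,u,v,z):
    p,d=ray(n,u,v); return p+d*((z-p[2])/d[:,2])[:,None]
def cloud(n,u,v,dep):
    p,d=ray(n,u,v); return p+d*dep[np.ravel(v).astype(int),np.ravel(u).astype(int)][:,None]
E
python3 - <<'E'
from h import *
im=cv2.imread("pics/top0.png"); d=np.load("pics/top0.npy")
hsv=cv2.cvtColor(im,cv2.COLOR_BGR2HSV)
crop=cv2.resize(im[195:335,220:500],(800,400),interpolation=cv2.INTER_CUBIC); cv2.imwrite("pics/crop0.png",crop)
# rails
print("hsv rail",hsv[280,394],hsv[280,418],"board",hsv[270,280],"pin",hsv[216,350])
m=((hsv[...,0]<14)&(hsv[...,1]>130)&(hsv[...,2]>60)).astype(np.uint8); m[:, :370]=0; m[330:]=0
n,l,st,c=cv2.connectedComponentsWithStats(m)
for i in range(1,n):
    if st[i,4]<100: continue
    v,u=np.nonzero(l==i); P=cloud("top",u,v,d); 
    A=np.c_[P[:,0],P[:,1],np.ones(len(P))]; f=np.linalg.lstsq(A,P[:,2],rcond=None)[0]
    print(st[i],P.mean(0).round(4),f.round(3),"z at x=.52:",(f@[P[:,0].mean(),P[:,1].mean(),1]).round(4), P.min(0).round(3),P.max(0).round(3))
# board
g=((hsv[...,0]>8)&(hsv[...,0]<25)&(hsv[...,1]>70)).astype(np.uint8); g[:232]=0;g[325:]=0;g[:,:225]=0;g[:,335:]=0
v,u=np.nonzero(g);P=cloud("top",u,v,d);print("board depth z",np.median(P[:,2]))
cs=max(cv2.findContours(g,0,2)[0],key=cv2.contourArea)
P=onplane("top",cs[:,0,0],cs[:,0,1],.024)
print(cv2.minAreaRect((P[:,:2]*1000).astype(np.float32)))
E
```

```text
hsv rail [ 12 140 151] [ 13 139 143] board [ 18  96 193] pin [ 16  74 180]
[463 245  10  68 573] [ 0.4242 -0.2838  0.0777] [0.114 3.244 0.95 ] z at x=.52: 0.0777 [ 0.348 -0.299  0.045] [0.498 0.029 1.176]
[438 247   9  66 513] [ 0.4218 -0.2289  0.0682] [0.067 3.913 0.935] z at x=.52: 0.0682 [ 0.348 -0.243  0.036] [0.495 0.029 1.176]
[413 248  10  67 519] [ 0.4203 -0.1743  0.0647] [ 0.322  0.017 -0.068] z at x=.52: 0.0647 [ 0.344 -0.187  0.038] [ 0.493 -0.161  0.092]
[389 250  11  68 562] [ 0.4136 -0.118   0.0759] [0.055 4.291 0.56 ] z at x=.52: 0.0759 [ 0.338 -0.132  0.045] [0.488 0.029 1.176]
board depth z 0.022306260478702877
((435.1391906738281, 145.9693603515625), (186.68026733398438, 225.34130859375), 2.30534029006958)
```

View pics/crop0.png

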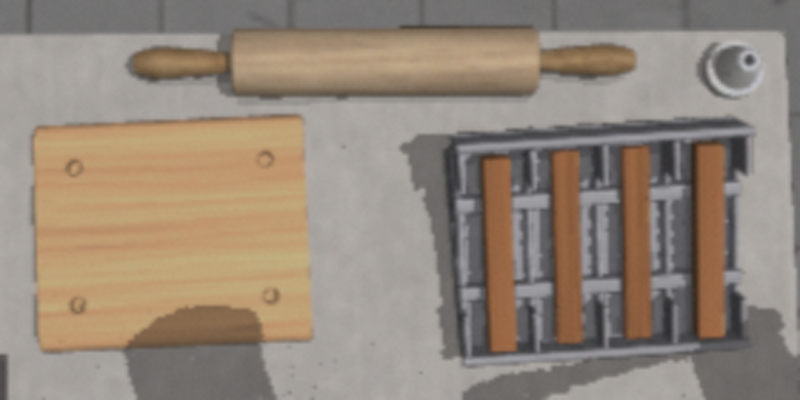

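The outer rails (crop columns 500 and 710) look wider and read ~10 mm higher, so they seem to be the thick ones. I'll confirm with cleaned depth, and fit the poses of board, rails and pin.

Run:
```python
from h import *
im=cv2.imread("pics/top0.png"); d=np.load("pics/top0.npy")
hsv=cv2.cvtColor(im,cv2.COLOR_BGR2HSV)
m=((hsv[...,0]<15)&(hsv[...,1]>115)&(hsv[...,2]>50)).astype(np.uint8); m[:, :370]=0; m[330:]=0
n,l,st,c=cv2.connectedComponentsWithStats(m)
for i in range(1,n):
    if st[i,4]<100: continue
    v,u=np.nonzero(l==i); P=cloud("top",u,v,d); P=P[(P[:,2]<.2)&(P[:,2]>.02)]
    # top surface only: slope known
    res=P[:,2]-np.tan(.314)*(P[:,0]-.42); z0=np.median(res); k=abs(res-z0)<.004;Q=P[k]
    f=np.polyfit(Q[:,0]-.42,Q[:,2],1)
    ux=np.linalg.svd(Q-Q.mean(0),full_matrices=False)[2][0]; ux*=np.sign(ux[0])
    t=(Q-Q.mean(0))@ux
    # contour onto tilted plane by rays -> rect
    cs=max(cv2.findContours((l==i).astype(np.uint8),0,2)[0],key=cv2.contourArea)[:,0]
    p,dr=ray("top",cs[:,0],cs[:,1]); nn=np.array([-np.tan(.314),0,1]); pt=np.array([.42,0,z0])
    X=p+dr*(((pt-p)@nn)/(dr@nn))[:,None]; S=np.c_[(X[:,0]-.42)/np.cos(.314),X[:,1]]*1000
    rc=cv2.minAreaRect(S.astype(np.float32))
    print(st[i][:4],"z0@.42",z0.round(4),"fit",f.round(4),"dir",ux.round(4),"mean",Q.mean(0).round(4),"mid",(Q.mean(0)+ux*(t.max()+t.min())/2).round(4),len(Q),t.max()-t.min()); print(rc, .42+rc[0][0]/1000*np.cos(.314))
# holes
g=cv2.cvtColor(im,cv2.COLOR_BGR2GRAY).astype(float); bl=cv2.medianBlur(im,15); bl=cv2.cvtColor(bl,cv2.COLOR_BGR2GRAY).astype(float)
df=bl-g; H=[]
for (u,v) in [(246,253),(312,251),(247,302),(315,298)]:
    w=df[v-6:v+7,u-6:u+7].clip(0); w=np.where(w>8,w,0); yy,xx=np.mgrid[v-6:v+7,u-6:u+7]
    cu,cv_=(w*xx).sum()/w.sum(),(w*yy).sum()/w.sum()
    H.append(onplane("top",cu,cv_,.024)[0]); print((cu,cv_),H[-1].round(4))
H=np.array(H)[:,:2]; M=np.array([[57,80],[57,-80],[-57,80],[-57,-80]])/1e3
c=H.mean(0); a=H-c; th=np.arctan2((M[:,0]*a[:,1]-M[:,1]*a[:,0]).sum(),(M*a).sum()); Rm=np.array([[np.cos(th),-np.sin(th)],[np.sin(th),np.cos(th)]])
print("board",c,th,((M@Rm.T+c)-H)*1e3); print("seats",Rm@[0,.08]+c,Rm@[0,-.08]+c)
# pin barrel
g=np.zeros(im.shape[:2],np.uint8); sub=(hsv[...,0]>8)&(hsv[...,0]<25)&(hsv[...,1]>50); g[200:233,260:450]=sub[200:233,260:450]
v,u=np.nonzero(g);P=cloud("top",u,v,d);P=P[(P[:,2]>.0)&(P[:,2]<.1)]
print("pin",cv2.minAreaRect((P[:,:2]*1000).astype(np.float32)),P.max(0),P.min(0)); b=P[P[:,2]>.05];print(b.mean(0),b.min(0),b.max(0),np.polyfit(b[:,1],b[:,0],1))
```

```text
[463 245  10  68] z0@.42 0.0727 fit [0.3214 0.0728] dir [0.9504 0.0552 0.306 ] mean [ 0.4237 -0.2862  0.074 ] mid [ 0.4222 -0.2863  0.0735] 571 0.15767948711357788
((2.8424606323242188, -285.0648193359375), (158.2961883544922, 20.634172439575195), 3.018153190612793) 0.422703480566095
[438 246  10  68] z0@.42 0.0631 fit [0.3212 0.0631] dir [0.9504 0.0559 0.3058] mean [ 0.4238 -0.2302  0.0644] mid [ 0.4212 -0.2304  0.0635] 555 0.1583484968080846
((1.3903045654296875, -230.14512634277344), (157.99838256835938, 20.16697120666504), 3.432997465133667) 0.4213223266246326
[413 248  11  67] z0@.42 0.0645 fit [0.3224 0.0645] dir [0.9499 0.0596 0.3067] mean [ 0.4189 -0.1742  0.0641] mid [ 0.4181 -0.1743  0.0639] 526 0.1572938572743298
((-1.8612289428710938, -174.28309631347656), (157.53790283203125, 19.416784286499023), 3.669128179550171) 0.4182297745063258
[389 250  12  68] z0@.42 0.0759 fit [0.3245 0.076 ] dir [0.9495 0.0574 0.3086] mean [ 0.4124 -0.1187  0.0735] mid [ 0.4118 -0.1187  0.0733] 560 0.15901736526429605
((-7.980796813964844, -118.77387237548828), (158.536376953125, 21.57599258422
[... 224 characters left out ...]
p.float64(246.68736616702355), np.float64(301.84154175588867)) [0.3742 0.223  0.024 ]
(np.float64(314.82900943396226), np.float64(298.68985849056605)) [0.3807 0.0624 0.024 ]
board [0.43537165 0.14504653] 0.04205574453107916 [[-0.75707935 -0.57132934]
 [-1.2678667   0.62825315]
 [ 0.89995573 -0.41737989]
 [ 1.12499031  0.36045608]]
seats [0.43200818 0.22497579] [0.43873512 0.06511727]
pin ((576.92138671875, -32.46266174316406), (57.733726501464844, 417.1393127441406), 0.18505197763442993) [0.60586551 0.17612681 0.06337761] [ 0.54775158 -0.24104112  0.02414396]
[ 0.57581894 -0.03282889  0.05434865] [ 0.55368023 -0.15946578  0.05000274] [0.59737811 0.09356287 0.06337761] [0.00238193 0.57589713]
```

Outer rails are confirmed thick: their tops stand ~10 mm above the inner ones. Rack yaw is ≈0.058 rad and board yaw ≈0.042 rad. Next I check the depth bias on the table, the holes in the side view, and clearances.

Run:
```python
from h import *
d=np.load("pics/top0.npy"); ds=np.load("pics/side0.npy")
for n,dd,pts in (("top",d,[(350,260),(350,300),(200,280),(250,226),(280,270),(300,270),(175,340)]),("side",ds,[(300,280),(330,275),(340,270),(360,320)])):
    for u,v in pts:
        uu,vv=np.meshgrid(np.arange(u-2,u+3),np.arange(v-2,v+3)); print(n,(u,v),np.median(cloud(n,uu,vv,dd),0).round(4))
im=cv2.imread("pics/side0.png"); cv2.imwrite("pics/sc.png",cv2.resize(im[165:320,260:450],(760,620),interpolation=cv2.INTER_CUBIC)[:600])
K,p,M=cam("side")
c=np.array([.43537,.14505]);th=.042;Rm=np.array([[np.cos(th),-np.sin(th)],[np.sin(th),np.cos(th)]])
for x,y in [[57,80],[57,-80],[-57,80],[-57,-80]]:
    P=np.r_[Rm@[x/1e3,y/1e3]+c,.024]; q=K@M.T@(P-p); q/=q[2]; print("pred",q[:2],"crop",(q[0]-260)*4,(q[1]-165)*4)
```

```text
top (350, 260) [ 0.474  -0.0226 -0.0005]
top (350, 300) [ 0.3773 -0.0216 -0.0016]
top (200, 280) [ 0.4274  0.3413 -0.0017]
top (250, 226) [ 0.5591  0.2219 -0.002 ]
top (280, 270) [0.4489 0.145  0.0231]
top (300, 270) [0.4488 0.0975 0.0223]
top (175, 340) [0.2923 0.3646 0.1025]
side (300, 280) [0.4941 0.1809 0.0242]
side (330, 275) [0.4407 0.1294 0.0239]
side (340, 270) [0.4289 0.0969 0.0238]
side (360, 320) [0.2615 0.3656 0.1038]
pred [292.68721255 290.24323558] crop 130.74885018531927 500.9729423003614
pred [321.41510976 258.0522838 ] crop 245.6604390598818 372.20913518500197
pred [338.28757029 301.44241786] crop 313.15028116180565 545.7696714435403
pred [363.80549047 267.29705541] crop 415.22196187764484 409.1882216344493
```

View pics/sc.png

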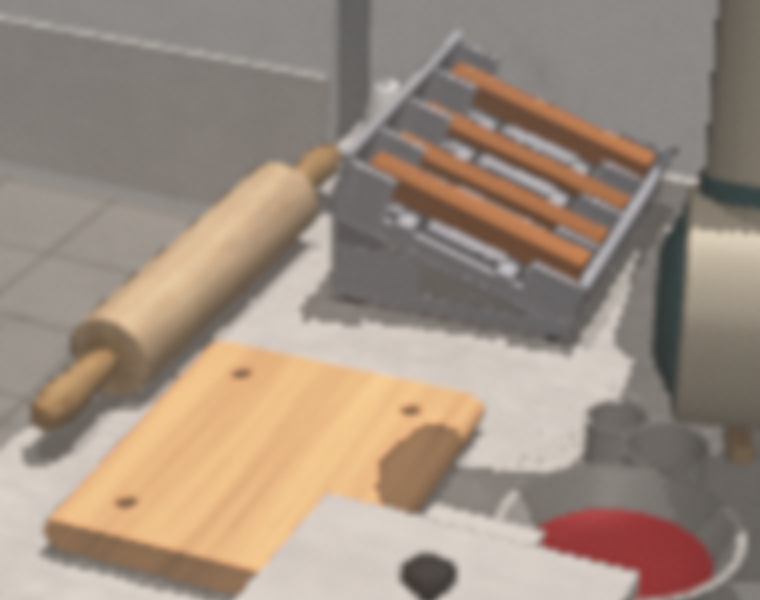

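The side view shows holes at crop (125,502), (240,373) and (410,410), 5–7 crop px (≈3 mm) off the prediction. I'll fix that with relative measurements when a rail is over the board. The left thick rail comes first.

```bash
cat >> h.py <<'E'
def to(x,y,z,yaw,cur=None):
    s=status.observe(); p=s["position"];w=s["tcp_rot"]
    M=R.from_euler("xyz",w).as_matrix(); d=M.T@(np.array([x,y,z])-p)/.04
    dy=(yaw-w[2]+np.pi)%(2*np.pi)-np.pi
    print("t",round(s["clock"],2),"p",p.round(4),"rpy",w.round(4),"F",s["wrist_force"].round(1),"w",round(s["gripper_width"],4)); print("  move",d.round(3),"yaw",round(-np.degrees(dy)/6,3))
E
python3 -c "
from h import *
to(.415,-.1187,.16,-1.513)"
```

```text
t 0.1 p [ 0.2321 -0.5256  0.2187] rpy [-3.1414e+00  1.6000e-03 -1.1550e+00] F [-0.5  0.6  0.2] w 0.094
  move [-7.456 -8.292  1.481] yaw 3.419
```

Emit:
drive_tool(plan=[[-7.46,-8.29,0.3,3.42],[-7.46,-8.29,0.3,3.42],[-7.46,-8.29,0.3,3.42],[-7.46,-8.29,0.3,3.42],[-7.46,-8.29,0.3,3.42],[-7.46,-8.29,0.3,3.42],[-7.46,-8.29,0.3,3.42],[-7.46,-8.29,0.3,3.42]], claw=42, grip_force=20)

```text
clock: 0.77
position: [0.3689, -0.22, 0.2103]
tcp_rot: [3.142, 0.0, -1.514]
wrist_force: [1.3, 1.2, 0.0]
gripper_width: 0.0445
```

```bash
python3 -c "
from h import *
to(.415,-.1187,.14,-1.513)"
```

```text
t 0.77 p [ 0.3689 -0.22    0.2103] rpy [ 3.1415e+00  2.0000e-04 -1.5138e+00] F [1.3 1.2 0. ] w 0.0445
  move [-2.463 -1.295  1.757] yaw -0.008
```

Emit:
drive_tool(plan=[[-2.3,-1.2,1.7,0],[-2.3,-1.2,1.7,0],[-2.3,-1.2,1.7,0],[-2.3,-1.2,1.7,0],[-2.3,-1.2,1.7,0],[-2.3,-1.2,1.7,0]])

```text
clock: 1.27
position: [0.4116, -0.1279, 0.1427]
tcp_rot: [3.141, -0.001, -1.512]
wrist_force: [0.5, 0.2, -0.6]
gripper_width: 0.0422
```

Run:
```python
from h import *
to(.415,-.1187,.09,-1.513)
im,d=vision.read_camera("side"); cv2.imwrite("pics/s1.png",im)
cv2.imwrite("pics/s1c.png",cv2.resize(im[120:270,310:510],(800,600),interpolation=cv2.INTER_CUBIC))
```

```text
t 1.27 p [ 0.4116 -0.1279  0.1427] rpy [ 3.1414e+00 -8.0000e-04 -1.5121e+00] F [ 0.5  0.2 -0.6] w 0.0422
  move [-0.224 -0.099  1.316] yaw 0.008
```

View pics/s1c.png

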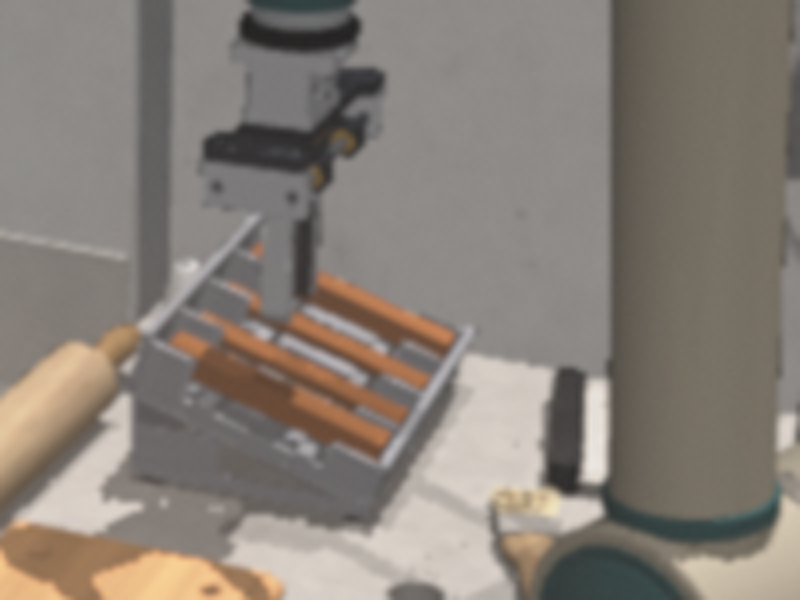

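Run:
```python
from h import *
K,p,M=cam("side")
for x in (-.008,.008):
    P=np.array([.4116+x,-.1279+.0335,.1287]); q=K@M.T@(P-p); q/=q[2]; print((q[0]-310+.5)*4-.5,(q[1]-120+.5)*4-.5)
print(M[:,0],M[:,1])
print(ray("side",343,250)[1])
```

```text
284.8288635639765 331.21672515690705
261.86176484492444 326.80843897023
[-0.89058225 -0.45458663 -0.01463725] [-0.2005689   0.42141243 -0.88441149]
[[ 0.36609342 -0.7912321  -0.49235491]]
```

Emit:
drive_tool(plan=[[-0.22,-0.09,0.5,0],[-0.22,-0.09,1.0,0],[-0.22,-0.09,1.3,0],[-0.22,-0.09,1.3,0],[-0.22,-0.09,1.3,0]])

```text
clock: 1.73
position: [0.4145, -0.1199, 0.0909]
tcp_rot: [-3.141, -0.001, -1.515]
wrist_force: [0.2, -0.2, -0.3]
gripper_width: 0.0418
```

Run:
```python
from h import *
to(.415,-.1187,.070,-1.513)
im,d=vision.read_camera("top"); cv2.imwrite("pics/t2c.png",cv2.resize(im[225:335,360:500],(700,550),interpolation=cv2.INTER_CUBIC))
im,d=vision.read_camera("side"); 
cv2.imwrite("pics/s2c.png",cv2.resize(im[120:270,310:510],(800,600),interpolation=cv2.INTER_CUBIC))
to(.415,-.1187,.070,-1.513)
```

```text
t 1.73 p [ 0.4145 -0.1199  0.0909] rpy [-3.1414e+00 -5.0000e-04 -1.5155e+00] F [ 0.2 -0.2 -0.3] w 0.0418
  move [-0.03  -0.013  0.523] yaw -0.024
t 1.83 p [ 0.4154 -0.1199  0.0917] rpy [-3.1393e+00 -1.4000e-03 -1.5148e+00] F [-0.2 -0.4  0.4] w 0.0417
  move [-0.031  0.009  0.542] yaw -0.018
```

View pics/t2c.png

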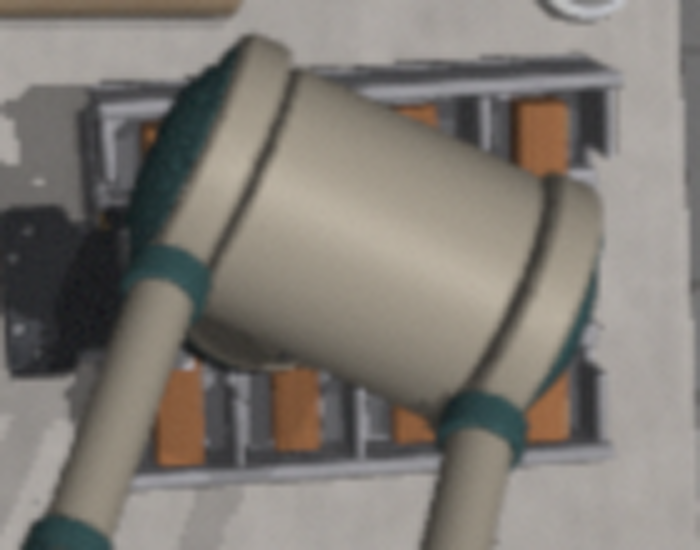

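View pics/s2c.png

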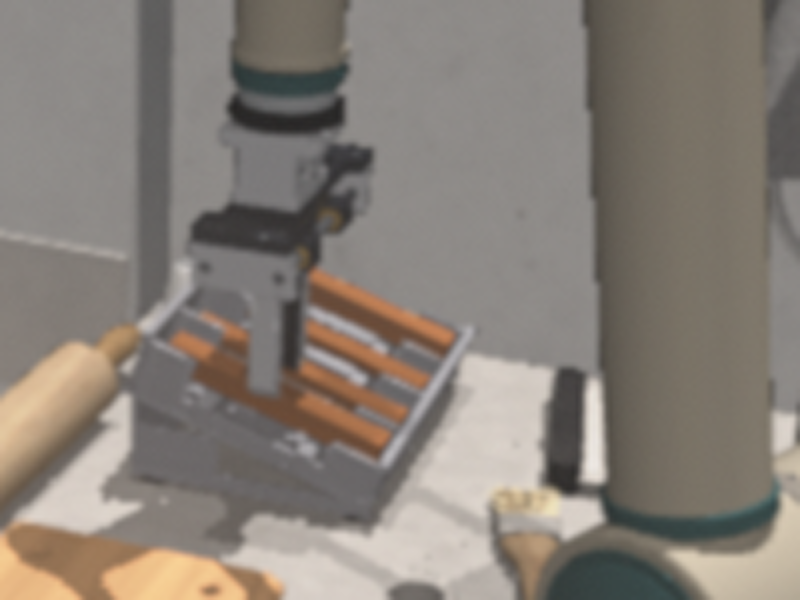

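Side view: the fingers stand astride the near rail, the near one at crop (265,390) in front of it. Now down.

Emit:
drive_tool(plan=[[-0.03,0,0.2,0],[-0.03,0,0.4,0],[-0.03,0,0.53,0],[-0.03,0,0.53,0],[-0.03,0,0.53,0]])

```text
clock: 2.25
position: [0.4141, -0.1171, 0.0688]
tcp_rot: [3.141, 0.001, -1.513]
wrist_force: [1.3, 0.3, -0.1]
gripper_width: 0.0418
```

Emit:
drive_tool(plan=[[0,0,0,0],[0,0,0,0],[0,0,0,0],[0,0,0,0],[0,0,0,0]], claw=10, grip_force=12)

```text
clock: 2.67
position: [0.4147, -0.1175, 0.0695]
tcp_rot: [-3.141, -0.0, -1.513]
wrist_force: [0.6, -1.3, -0.3]
gripper_width: 0.0219
```

Emit:
drive_tool(plan=[[0,0,-0.3,0],[0,0,-0.9,0],[0,0,-1.8,0],[0,0,-2.2,0],[0,0,-2.2,0],[0,0,-2.2,0]])

```text
clock: 3.17
position: [0.4146, -0.1173, 0.1575]
tcp_rot: [-3.14, -0.001, -1.513]
wrist_force: [-0.3, 1.0, -1.6]
gripper_width: 0.0217
```

Run:
```python
from h import *
im,d=vision.read_camera("side"); cv2.imwrite("pics/s3.png",im)
cv2.imwrite("pics/s3c.png",cv2.resize(im[100:250,310:510],(800,600),interpolation=cv2.INTER_CUBIC))
th=.042;c=np.array([.4354,.1450])+np.array([-np.sin(th),np.cos(th)])*.05
to(c[0],c[1],.14,-1.5288)
```

```text
t 3.22 p [ 0.4137 -0.1169  0.1564] rpy [ 3.1403e+00  6.0000e-04 -1.5131e+00] F [-0.6 -0.  -1.5] w 0.0217
  move [-7.756 -0.94   0.414] yaw 0.15
```

View pics/s3c.png

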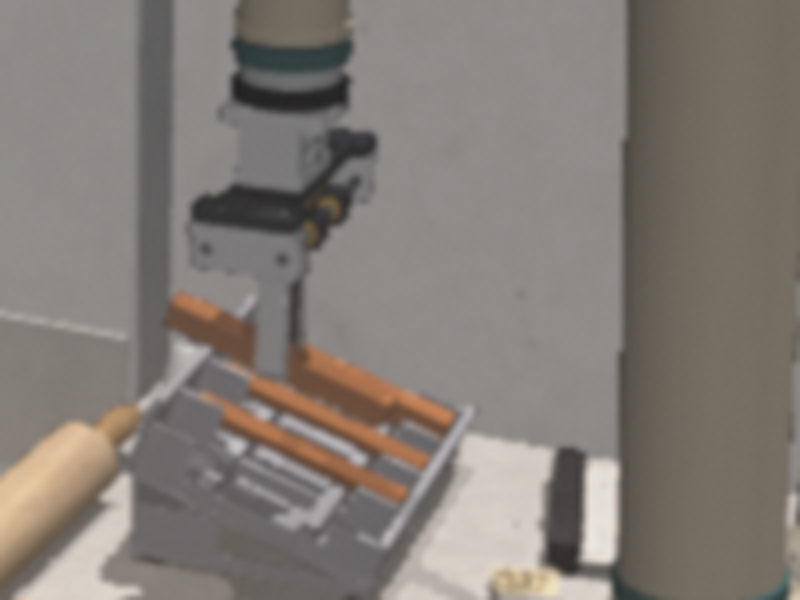

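The rail is held by the middle, still tilted about 18°. I carry it over the board, 30 mm inboard of the left seat, to level it there.

Emit:
drive_tool(plan=[[-0.8,-0.1,0.1,0.15],[-1.8,-0.3,0.2,0.15],[-2.8,-0.4,0.3,0.15],[-3.8,-0.6,0.4,0.15],[-4.8,-0.7,0.4,0.15],[-5.8,-0.8,0.4,0.15],[-6.8,-0.94,0.4,0.15],[-7.6,-0.94,0.4,0.15]])

```text
clock: 3.88
position: [0.4334, 0.1909, 0.1391]
tcp_rot: [3.138, -0.0, -1.528]
wrist_force: [0.7, -0.8, -0.9]
gripper_width: 0.0219
```

Emit:
drive_tool(plan=[[0,0,0.3,0],[0,0,0.6,0],[0,0,0.8,0],[0,0,0.8,0],[0,0,0.8,0]])

```text
clock: 4.3
position: [0.4334, 0.1878, 0.1079]
tcp_rot: [3.138, -0.001, -1.529]
wrist_force: [0.5, -0.6, -0.5]
gripper_width: 0.022
```

Run:
```python
from h import *
im,d=vision.read_camera("side"); cv2.imwrite("pics/s4.png",im)
cv2.imwrite("pics/s4c.png",cv2.resize(im[180:330,260:460],(800,600),interpolation=cv2.INTER_CUBIC))
th=.042;c=np.array([.4354,.1450])+np.array([-np.sin(th),np.cos(th)])*.05
to(c[0],c[1],.075,-1.5288)
```

```text
t 4.35 p [0.4341 0.1879 0.1086] rpy [ 3.1400e+00 -4.0000e-04 -1.5297e+00] F [ 0.8 -0.1 -1.2] w 0.0218
  move [-0.179  0.012  0.841] yaw -0.008
```

View pics/s4c.png

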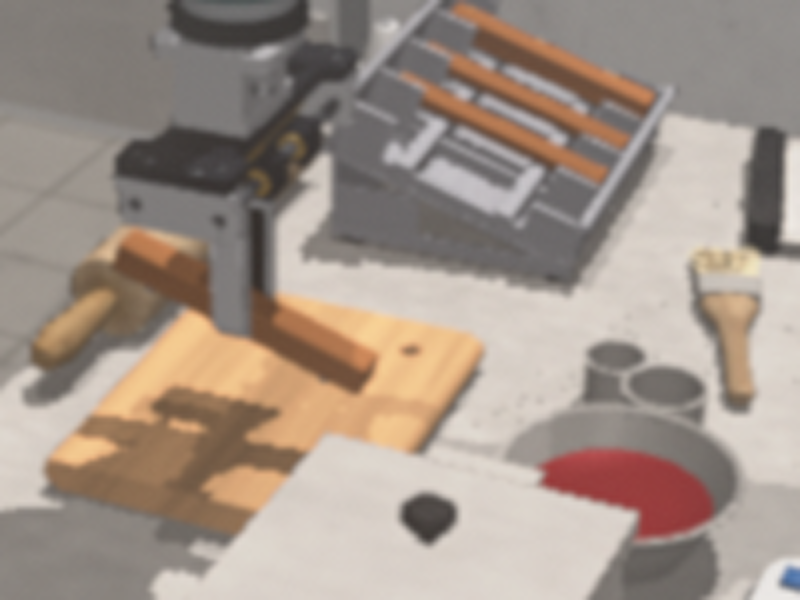

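Emit:
drive_tool(plan=[[-0.15,0,0.4,0],[-0.15,0,0.8,0],[-0.15,0,1.05,0],[-0.15,0,1.15,0],[-0.15,0,1.25,0],[-0.15,0,1.35,0],[-0.15,0,1.42,0],[-0.15,0,1.42,0]], grip_force=5)

```text
clock: 5.02
position: [0.4345, 0.1943, 0.0525]
tcp_rot: [-3.141, 0.0, -1.529]
wrist_force: [0.3, -0.2, -0.5]
gripper_width: 0.0218
```

Run:
```python
from h import *
im,d=vision.read_camera("side"); cv2.imwrite("pics/s5.png",im)
cv2.imwrite("pics/s5c.png",cv2.resize(im[180:330,260:460],(800,600),interpolation=cv2.INTER_CUBIC))
th=.042;c=np.array([.4354,.1450])+np.array([-np.sin(th),np.cos(th)])*.05
to(c[0],c[1],.048,-1.5288)
```

```text
t 5.07 p [0.4342 0.1943 0.0526] rpy [-3.1416  0.     -1.5291] F [ 0.4 -0.2 -1.7] w 0.0221
  move [-0.017  0.023  0.115] yaw -0.003
```

View pics/s5c.png

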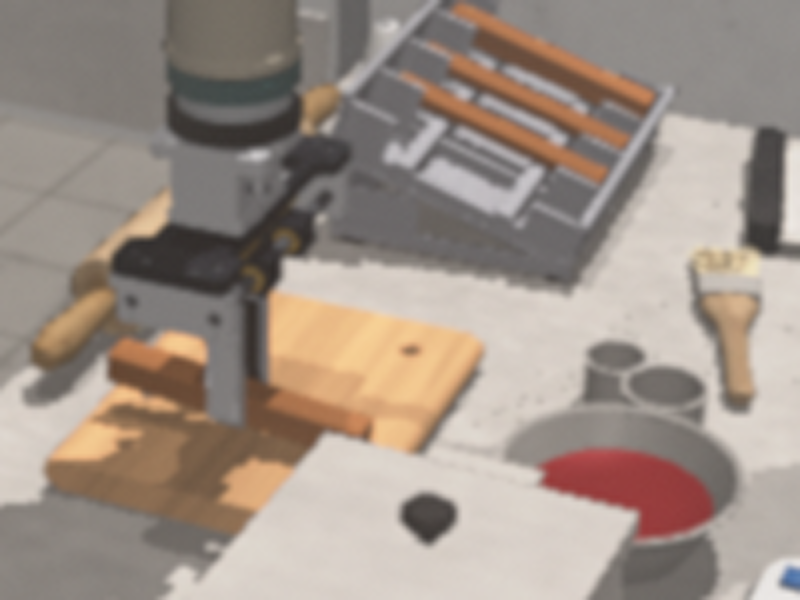

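The rail is turning in the grip as expected, with its low end resting on the board near crop (370,430). A little further down.

Emit:
drive_tool(plan=[[0,0,0.05,0],[0,0,0.1,0],[0,0,0.1,0],[0,0,0.1,0]])

```text
clock: 5.4
position: [0.434, 0.1944, 0.0484]
tcp_rot: [3.141, -0.0, -1.529]
wrist_force: [0.3, 0.1, -0.1]
gripper_width: 0.0221
```

Emit:
drive_tool(plan=[[0,0,0.03,0],[0,0,0.06,0],[0,0,0.06,0],[0,0,0.06,0]])

```text
clock: 5.73
position: [0.4345, 0.1944, 0.0465]
tcp_rot: [-3.141, 0.0, -1.529]
wrist_force: [-0.5, -0.2, 5.7]
gripper_width: 0.0218
```

Run:
```python
from h import *
im,d=vision.read_camera("side"); cv2.imwrite("pics/s6.png",im);np.save("pics/s6.npy",d)
cv2.imwrite("pics/s6c.png",cv2.resize(im[180:330,260:460],(800,600),interpolation=cv2.INTER_CUBIC))
th=.042;c=np.array([.4354,.1450])+np.array([-np.sin(th),np.cos(th)])*.05
to(c[0],c[1],.048,-1.5288)
hsv=cv2.cvtColor(im,cv2.COLOR_BGR2HSV); m=((hsv[...,0]<15)&(hsv[...,1]>115)).astype(np.uint8); m[:250]=0; m[:,355:]=0
n,l,st,_=cv2.connectedComponentsWithStats(m)
for i in range(1,n):
  if st[i,4]>40:
    v,u=np.nonzero(l==i);P=cloud("side",u,v,d);P=P[P[:,2]>.03]; t=P[P[:,2]>np.percentile(P[:,2],60)]
    print(st[i],P.min(0).round(4),P.max(0).round(4), np.polyfit(t[:,0]-.43,t[:,2],1).round(4))
```

```text
t 5.78 p [0.4345 0.1944 0.0465] rpy [-3.1408  0.     -1.5287] F [0.  0.5 4.4] w 0.0221
  move [-0.014  0.029 -0.038] yaw 0.001
[198 259  32  31 457] [-0.091   0.3396  0.0977] [0.6039 1.2062 0.7704] [-0.9205  0.2869]
[288 270  22  15 242] [-0.091   0.1853  0.0345] [0.5161 1.2062 0.7704] [-1.2035  0.1214]
[323 277  31  14 280] [-0.091   0.1796  0.036 ] [0.4303 1.2062 0.7704] [-1.4297e+00  8.0000e-04]
```

View pics/s6c.png

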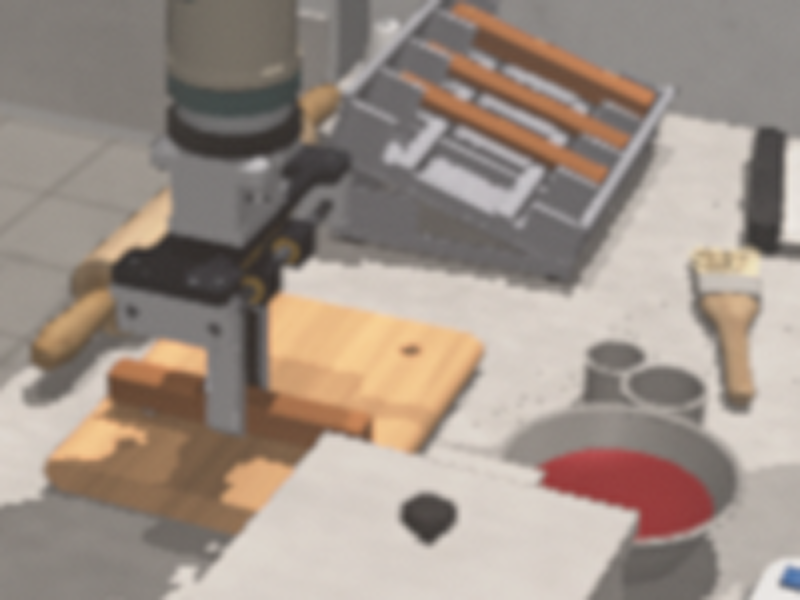

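The rail is level on both pins (4–6 N upward). Now I check the rail's extent in the side view against the gripper pose.

Run:
```python
from h import *
im=cv2.imread("pics/s6.png"); hsv=cv2.cvtColor(im,cv2.COLOR_BGR2HSV)
cv2.imwrite("pics/s6d.png",cv2.resize(im[250:300,270:370],(800,400),interpolation=cv2.INTER_CUBIC))
K,p,M=cam("side")
def proj(P): q=K@M.T@(np.array(P)-p); return (q/q[2])[:2]
def c8(q): return ((q[0]-270+.5)*8-.5,(q[1]-250+.5)*8-.5)
th=.042;ex=np.array([np.cos(th),np.sin(th)]);ey=np.array([-ex[1],ex[0]]);c=np.array([.4345,.1944])
for a in (.08,-.08):
  for b in (.011,-.011):
    for z in (.053,.033):
      q=proj(np.r_[c+a*ex+b*ey,z]); print(a,b,z,np.round(q,1),np.round(c8(q)))
```

```text
0.08 0.011 0.053 [286.8 273.2] [138. 189.]
0.08 0.011 0.033 [287.1 280.5] [140. 247.]
0.08 -0.011 0.053 [291.1 268.7] [172. 153.]
0.08 -0.011 0.033 [291.4 275.9] [175. 211.]
-0.08 0.011 0.053 [350.8 288.2] [650. 309.]
-0.08 0.011 0.033 [350.7 295.7] [649. 369.]
-0.08 -0.011 0.053 [354.4 283.3] [679. 270.]
-0.08 -0.011 0.033 [354.3 290.7] [678. 329.]
```

View pics/s6d.png

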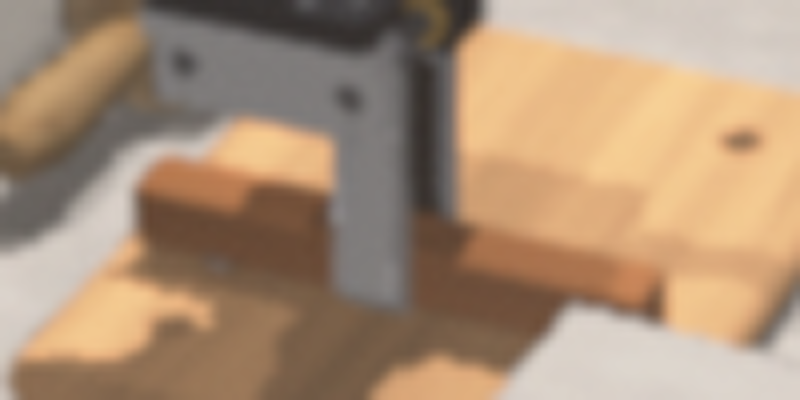

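Far-end corners (138,190) and near-end (657,268) match to ~1 px, with the same bias sign as the holes. So I take the board middle as about (0.4364, 0.1458). I regrip 3 mm higher so the fingertips clear the board.

Emit:
drive_tool(plan=[[0,0,0,0],[0,0,-0.04,0],[0,0,-0.08,0],[0,0,-0.08,0]], claw=28)

```text
clock: 6.12
position: [0.4342, 0.1944, 0.0493]
tcp_rot: [3.142, -0.0, -1.529]
wrist_force: [-0.5, -0.3, 0.4]
gripper_width: 0.028
```

Emit:
drive_tool(plan=[[0,0,0,0],[0,0,0,0],[0,0,0,0],[0,0,0,0],[0,0,-0.2,0],[0,0,-0.2,0],[0,0,-0.2,0]], claw=10, grip_force=8)

```text
clock: 6.7
position: [0.4347, 0.1945, 0.0578]
tcp_rot: [-3.14, 0.0, -1.529]
wrist_force: [-0.4, -0.6, -1.8]
gripper_width: 0.0218
```

Run:
```python
from h import *
im,d=vision.read_camera("side"); cv2.imwrite("pics/s7.png",im)
cv2.imwrite("pics/s7c.png",cv2.resize(im[240:300,270:370],(800,480),interpolation=cv2.INTER_CUBIC))
to(.4330,.2257,.057,-1.5288)
```

```text
t 6.75 p [0.4344 0.1944 0.0575] rpy [-3.141  -0.     -1.5288] F [ 0.2 -0.7 -1.5] w 0.022
  move [-0.784  0.002  0.014] yaw 0.0
```

View pics/s7c.png

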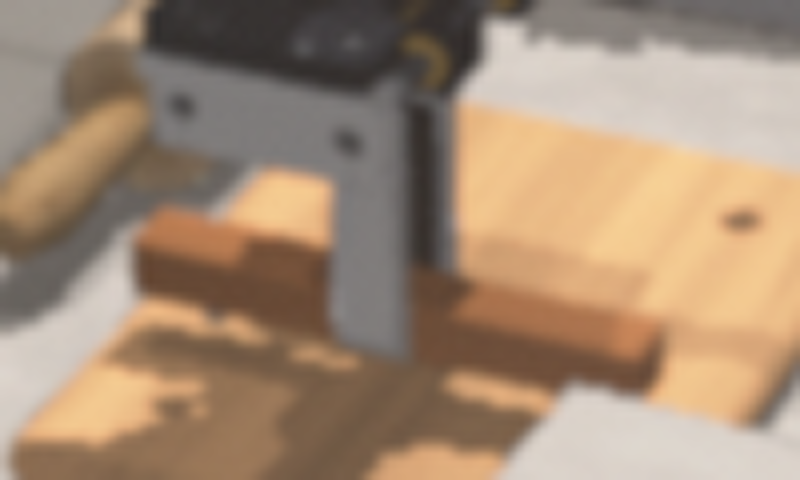

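Held level, just clear of the board; the left far hole shows at crop (175,405). Now sideways to above the seat.

Emit:
drive_tool(plan=[[-0.3,0,0,0],[-0.6,0,0,0],[-0.78,0,0.05,0],[-0.78,0,0.05,0],[-0.78,0,0.05,0],[-0.78,0,0.05,0]])

```text
clock: 7.25
position: [0.4326, 0.2257, 0.055]
tcp_rot: [3.141, -0.001, -1.528]
wrist_force: [0.4, -0.2, -1.3]
gripper_width: 0.0222
```

Run:
```python
from h import *
im,d=vision.read_camera("side"); cv2.imwrite("pics/s8.png",im)
cv2.imwrite("pics/s8c.png",cv2.resize(im[250:310,260:360],(800,480),interpolation=cv2.INTER_CUBIC))
im,d=vision.read_camera("top"); cv2.imwrite("pics/t8.png",im)
cv2.imwrite("pics/t8c.png",cv2.resize(im[220:330,220:340],(720,660),interpolation=cv2.INTER_CUBIC)[:600])
to(.4330,.2257,.045,-1.5288)
```

```text
t 7.35 p [0.4327 0.2254 0.0552] rpy [ 3.1413e+00 -4.0000e-04 -1.5288e+00] F [-0.   0.1 -1.1] w 0.0221
  move [-0.008 -0.007  0.254] yaw 0.0
```

View pics/s8c.png

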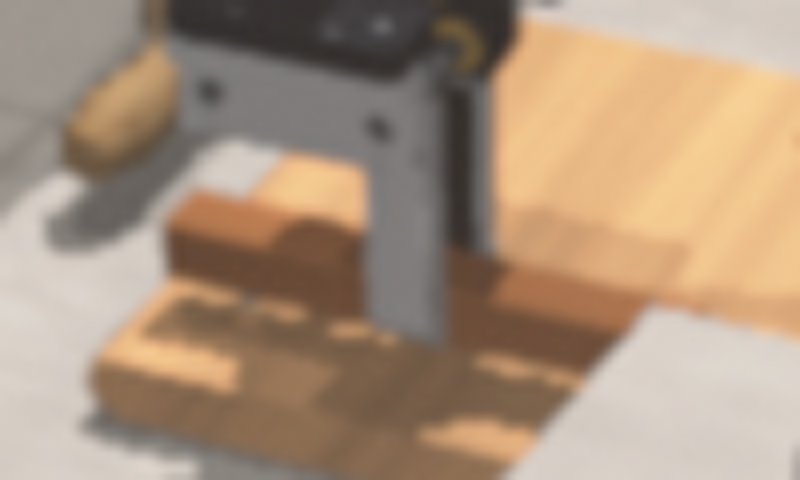

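View pics/t8c.png

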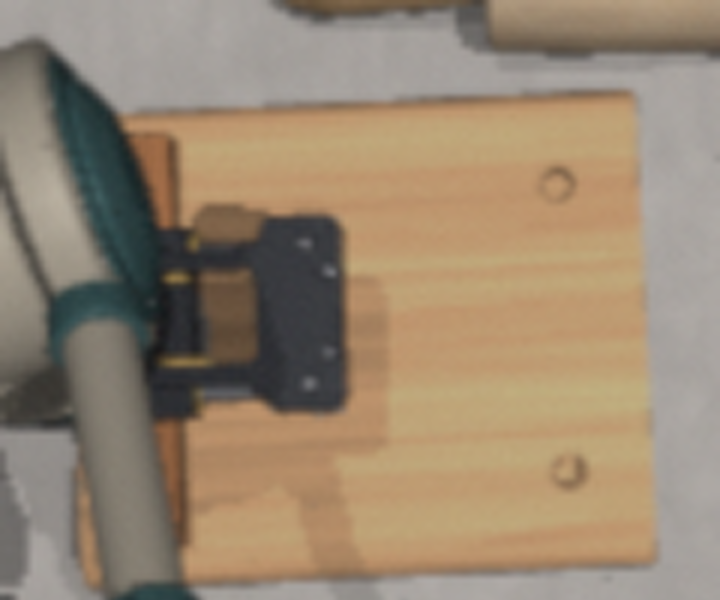

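Run:
```python
from h import *
f=lambda a,b:(220+(a+.5)/6-.5,220+(b+.5)/6-.5)
for q in [(175,131),(184,546)]:
    print(onplane("top",*f(*q),.0588 if 0 else .06))
for q in [(556,184),(569,471)]: print("hole",onplane("top",*f(*q),.024))
```

```text
[[0.51311347 0.21408885 0.06      ]]
[[0.35422645 0.20854669 0.06      ]]
hole [[0.49559383 0.06824645 0.024     ]]
hole [[0.38208831 0.06332966 0.024     ]]
```

Top view (ends at crop rows 131 and 546) puts the rail middle at (0.433, 0.2256), within ~1 mm of the seat. Lower.

Emit:
drive_tool(plan=[[0,0.01,0.08,0],[0,0.01,0.16,0],[0,0.01,0.24,0],[0,0.01,0.3,0],[0,0.01,0.3,0]])

```text
clock: 7.77
position: [0.432, 0.2252, 0.0426]
tcp_rot: [3.14, -0.001, -1.529]
wrist_force: [-0.4, 0.1, -0.6]
gripper_width: 0.0218
```

Emit:
drive_tool(plan=[[0,0,0.03,0],[0,0,0.07,0],[0,0,0.07,0],[0,0,0.07,0]])

```text
clock: 8.1
position: [0.4325, 0.2255, 0.0405]
tcp_rot: [-3.142, -0.0, -1.529]
wrist_force: [-0.1, -0.2, -1.4]
gripper_width: 0.0221
```

Pins are well in the holes. Release and lift.

Emit:
drive_tool(plan=[[0,0,0.02,0],[0,0,0.02,0],[0,0,0.02,0],[0,0,-0.1,0],[0,0,-0.5,0],[0,0,-1.5,0],[0,0,-2.5,0],[0,0,-2.8,0]], claw=42)

```text
clock: 8.77
position: [0.4356, 0.2267, 0.1582]
tcp_rot: [-3.132, 0.003, -1.529]
wrist_force: [1.0, 0.2, 0.2]
gripper_width: 0.0418
```

```bash
python3 -c "
from h import *
to(.425,-.285,.155,-1.513)"
```

```text
t 8.77 p [0.4356 0.2267 0.1582] rpy [-3.1322e+00  2.8000e-03 -1.5287e+00] F [1.  0.2 0.2] w 0.0418
  move [12.769  0.804  0.036] yaw -0.15
```

Emit:
drive_tool(plan=[[1,0.1,0,0],[2,0.2,0,0],[3,0.3,0,0],[4,0.3,0,0],[5,0.4,0,0],[6,0.5,0,0],[7,0.6,0,-0.15],[8,0.7,0,-0.15]])

```text
clock: 9.43
position: [0.4175, -0.0972, 0.1532]
tcp_rot: [-3.14, -0.001, -1.513]
wrist_force: [0.4, 0.5, 0.1]
gripper_width: 0.0418
```

Emit:
drive_tool(plan=[[1,0.1,0,0],[2,0.1,0,0],[3,0.1,0,0],[4,0.1,0,0],[4.7,0.1,0,0],[4.7,0.1,0,0],[4.7,0.1,0,0]])

```text
clock: 10.02
position: [0.4246, -0.2845, 0.1525]
tcp_rot: [3.141, 0.0, -1.516]
wrist_force: [-0.8, -0.4, -0.3]
gripper_width: 0.0422
```

Run:
```python
from h import *
im,d=vision.read_camera("side"); cv2.imwrite("pics/s9.png",im); np.save("pics/s9.npy",d)
cv2.imwrite("pics/s9c.png",cv2.resize(im[150:300,260:460],(800,600),interpolation=cv2.INTER_CUBIC))
im,d=vision.read_camera("top"); cv2.imwrite("pics/t9.png",im); np.save("pics/t9.npy",d)
cv2.imwrite("pics/t9c.png",cv2.resize(im[210:330,220:500],(800,343),interpolation=cv2.INTER_CUBIC)[:600])
to(.425,-.285,.092,-1.513)
```

```text
t 10.12 p [ 0.4243 -0.2821  0.1525] rpy [ 3.1410e+00  1.3000e-03 -1.5131e+00] F [ 0.2  1.3 -0.6] w 0.0416
  move [ 0.074 -0.014  1.512] yaw -0.001
```

View pics/s9c.png

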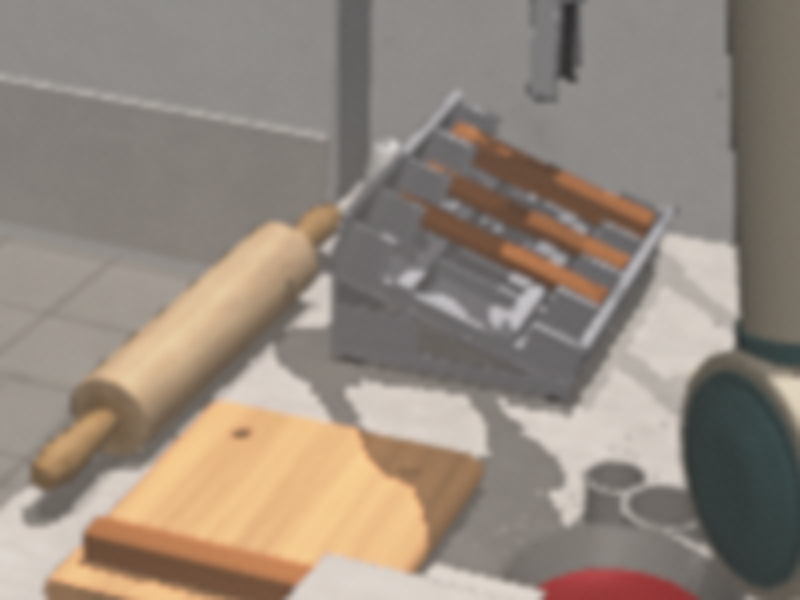

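View pics/t9c.png

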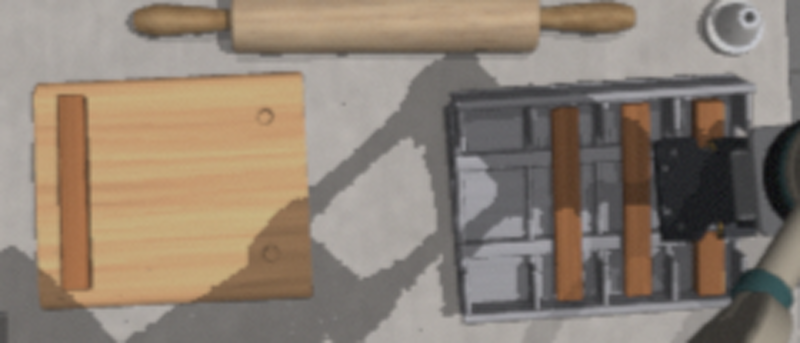

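The top view shows rail one in the left seat (crop 57–88, 95–290), thin rails undisturbed. I check its height and pose.

Run:
```python
from h import *
im=cv2.imread("pics/t9.png"); d=np.load("pics/t9.npy")
hsv=cv2.cvtColor(im,cv2.COLOR_BGR2HSV)
m=((hsv[...,0]<15)&(hsv[...,1]>115)&(hsv[...,2]>50)).astype(np.uint8); m[:, 260:]=0; m[330:]=0;m[:235]=0;m[:,:230]=0
n,l,st,c=cv2.connectedComponentsWithStats(m); i=1+st[1:,4].argmax(); print(st[i])
v,u=np.nonzero(l==i); P=cloud("top",u,v,d); P=P[(P[:,2]>.03)&(P[:,2]<.08)]
print("z",np.percentile(P[:,2],[10,50,90]), np.polyfit(P[:,0]-.43,P[:,2],1))
cs=cv2.findContours((l==i).astype(np.uint8),0,2)[0][0][:,0]
print(cv2.minAreaRect((onplane("top",cs[:,0],cs[:,1],.044)[:,:2]*1000).astype(np.float32)))
ds=np.load("pics/s9.npy"); ims=cv2.imread("pics/s9.png")
for u,v in [(292,284),(300,286),(310,288),(320,291)]: print(cloud("side",[u],[v],ds).round(4))
```

```text
[240 243  12  69 694]
z [0.03935767 0.04239028 0.04534971] [-0.00187428  0.0423719 ]
((432.3956298828125, 223.8155517578125), (158.92538452148438, 24.13153839111328), 2.1069321632385254)
[[0.488  0.2309 0.0433]]
[[0.467  0.2311 0.044 ]]
[[0.4425 0.229  0.0443]]
[[0.4165 0.2304 0.0445]]
```

Emit:
drive_tool(plan=[[0.07,-0.02,0.6,0],[0.07,-0.02,1.2,0],[0.07,-0.02,1.5,0],[0.07,-0.02,1.5,0],[0.07,-0.02,1.5,0],[0.07,-0.02,1.5,0]])

```text
clock: 10.62
position: [0.4264, -0.2855, 0.0936]
tcp_rot: [-3.14, -0.001, -1.512]
wrist_force: [-0.0, 0.0, 0.4]
gripper_width: 0.0424
```

Run:
```python
from h import *
im,d=vision.read_camera("side")
cv2.imwrite("pics/s10c.png",cv2.resize(im[120:270,310:510],(800,600),interpolation=cv2.INTER_CUBIC))
to(.425,-.285,.070,-1.513)
```

```text
t 10.67 p [ 0.4266 -0.2859  0.0938] rpy [-3.1398e+00 -1.7000e-03 -1.5120e+00] F [-0.3 -0.6 -0.3] w 0.0419
  move [-0.026  0.04   0.595] yaw 0.009
```

View pics/s10c.png

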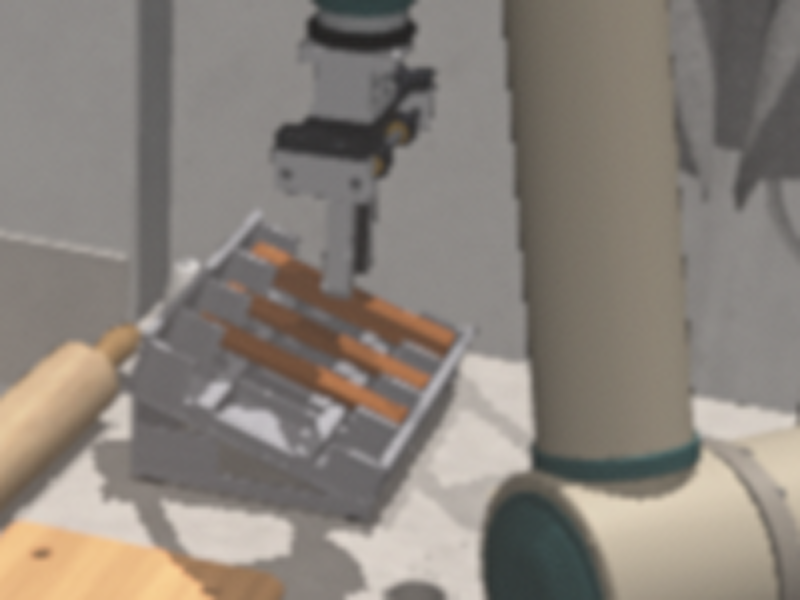

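The fingers straddle the far thick rail (tip at crop 340,290). Down.

Emit:
drive_tool(plan=[[-0.01,0.02,0.2,0],[-0.01,0.02,0.4,0],[-0.01,0.02,0.59,0],[-0.01,0.02,0.59,0],[-0.01,0.02,0.59,0],[-0.01,0.02,0.59,0]])

```text
clock: 11.17
position: [0.4249, -0.2858, 0.0687]
tcp_rot: [3.141, 0.0, -1.513]
wrist_force: [0.2, -0.7, 0.1]
gripper_width: 0.0418
```

Emit:
drive_tool(plan=[[0,0,0,0],[0,0,0,0],[0,0,0,0],[0,0,0,0],[0,0,0,0]], claw=10, grip_force=12)

```text
clock: 11.58
position: [0.4251, -0.2859, 0.0691]
tcp_rot: [-3.141, -0.001, -1.513]
wrist_force: [-0.7, -0.8, 0.4]
gripper_width: 0.0219
```

Gripped at 22 mm. Lift and carry to 30 mm inboard of the right seat.

Emit:
drive_tool(plan=[[0,0,-0.3,0],[0,0,-0.9,0],[0,0,-1.8,0],[0,0,-2.3,0],[0,0,-2.3,0],[0,0,-2.3,0]])

```text
clock: 12.08
position: [0.4252, -0.2859, 0.1614]
tcp_rot: [-3.14, -0.001, -1.513]
wrist_force: [0.5, 0.1, -1.9]
gripper_width: 0.0217
```

Run:
```python
from h import *
im,d=vision.read_camera("side")
cv2.imwrite("pics/s11c.png",cv2.resize(im[100:250,310:510],(800,600),interpolation=cv2.INTER_CUBIC))
to(.4384,.096,.13,-1.5288)
```

```text
t 12.13 p [ 0.4243 -0.2851  0.16  ] rpy [ 3.1406e+00  9.0000e-04 -1.5131e+00] F [-0.2  0.6 -1.6] w 0.022
  move [-9.491 -0.901  0.759] yaw 0.15
```

View pics/s11c.png

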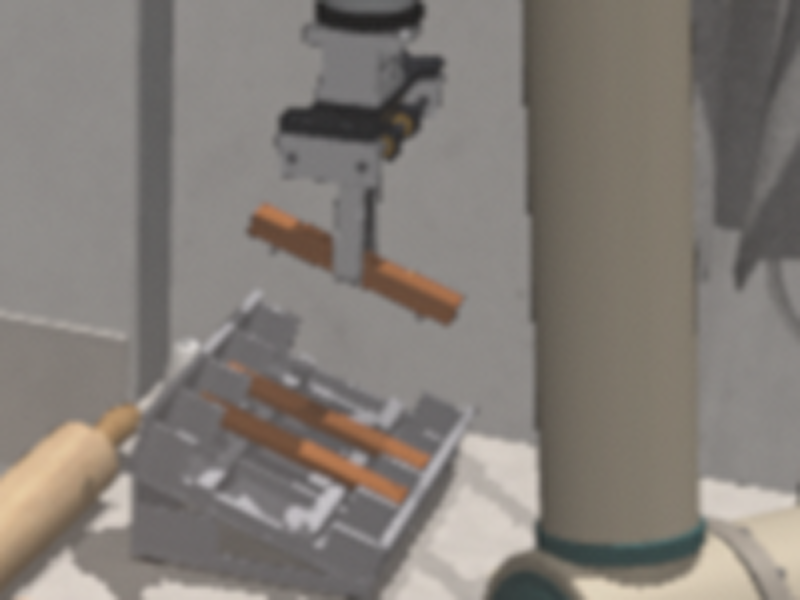

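Emit:
drive_tool(plan=[[-1,-0.1,0,0],[-2,-0.2,0,0],[-3,-0.3,0,0],[-4,-0.4,0,0],[-5,-0.5,0,0],[-6,-0.6,0,0.15],[-7,-0.7,0,0.15],[-8,-0.8,0,0.15]])

```text
clock: 12.8
position: [0.4363, 0.0376, 0.1588]
tcp_rot: [3.137, 0.0, -1.529]
wrist_force: [1.1, 0.4, -2.1]
gripper_width: 0.0219
```

Emit:
drive_tool(plan=[[-0.8,-0.1,0.3,0],[-1.45,-0.1,0.9,0],[-1.45,-0.1,1.2,0],[-1.45,-0.1,1.2,0],[-1.45,-0.1,1.2,0],[-1.45,-0.1,1.2,0]])

```text
clock: 13.3
position: [0.4399, 0.0932, 0.1125]
tcp_rot: [3.141, -0.0, -1.529]
wrist_force: [0.5, 0.8, -1.1]
gripper_width: 0.0219
```

Run:
```python
from h import *
to(.4384,.096,.048,-1.5288)
```

```text
t 13.3 p [0.4399 0.0932 0.1125] rpy [ 3.1406e+00 -4.0000e-04 -1.5295e+00] F [ 0.5  0.8 -1.1] w 0.0219
  move [-0.072  0.033  1.612] yaw -0.006
```

Emit:
drive_tool(plan=[[-0.05,0,0.5,0],[-0.05,0,1.0,0],[-0.05,0,1.15,0],[-0.05,0,1.25,0],[-0.05,0,1.35,0],[-0.05,0,1.45,0],[-0.05,0,1.55,0],[-0.05,0,1.6,0]], grip_force=5)

```text
clock: 13.97
position: [0.4406, 0.0957, 0.0491]
tcp_rot: [-3.14, -0.0, -1.529]
wrist_force: [1.6, 0.4, -0.3]
gripper_width: 0.0218
```

Emit:
drive_tool(plan=[[0,0,0,0],[0,0,0.02,0],[0,0,0.02,0]])

```text
clock: 14.22
position: [0.4399, 0.0957, 0.0481]
tcp_rot: [-3.142, -0.0, -1.529]
wrist_force: [0.2, -1.5, -1.3]
gripper_width: 0.022
```

Emit:
drive_tool(plan=[[0,0,0.03,0],[0,0,0.05,0],[0,0,0.05,0],[0,0,0.05,0]])

```text
clock: 14.55
position: [0.4402, 0.0958, 0.0466]
tcp_rot: [-3.141, -0.0, -1.529]
wrist_force: [-1.2, -0.4, 4.8]
gripper_width: 0.0221
```

Same contact force and height as for the first rail. Regrip 3 mm higher and lift slightly.

Emit:
drive_tool(plan=[[0,0,0,0],[0,0,-0.04,0],[0,0,-0.08,0],[0,0,-0.08,0]], claw=28)

```text
clock: 14.88
position: [0.4399, 0.0957, 0.0494]
tcp_rot: [3.142, -0.0, -1.529]
wrist_force: [-0.9, -0.2, -0.4]
gripper_width: 0.0281
```

Emit:
drive_tool(plan=[[0,0,0,0],[0,0,0,0],[0,0,0,0],[0,0,0,0],[0,0,-0.2,0],[0,0,-0.2,0],[0,0,-0.2,0]], claw=10, grip_force=8)

```text
clock: 15.47
position: [0.4403, 0.0957, 0.0577]
tcp_rot: [-3.14, -0.0, -1.529]
wrist_force: [1.3, 0.4, -2.1]
gripper_width: 0.0217
```

Run:
```python
from h import *
im,d=vision.read_camera("side")
cv2.imwrite("pics/s12c.png",cv2.resize(im[200:300,270:410],(800,571),interpolation=cv2.INTER_CUBIC))
im,d=vision.read_camera("top"); cv2.imwrite("pics/t12.png",im)
cv2.imwrite("pics/t12c.png",cv2.resize(im[220:330,220:340],(720,660),interpolation=cv2.INTER_CUBIC)[:600])
to(.4392,.066,.0555,-1.5288)
```

```text
t 15.57 p [0.4399 0.0957 0.0573] rpy [-3.1415e+00 -1.0000e-04 -1.5289e+00] F [-0.7  0.4 -1.6] w 0.0218
  move [0.742 0.048 0.046] yaw -0.001
```

View pics/s12c.png

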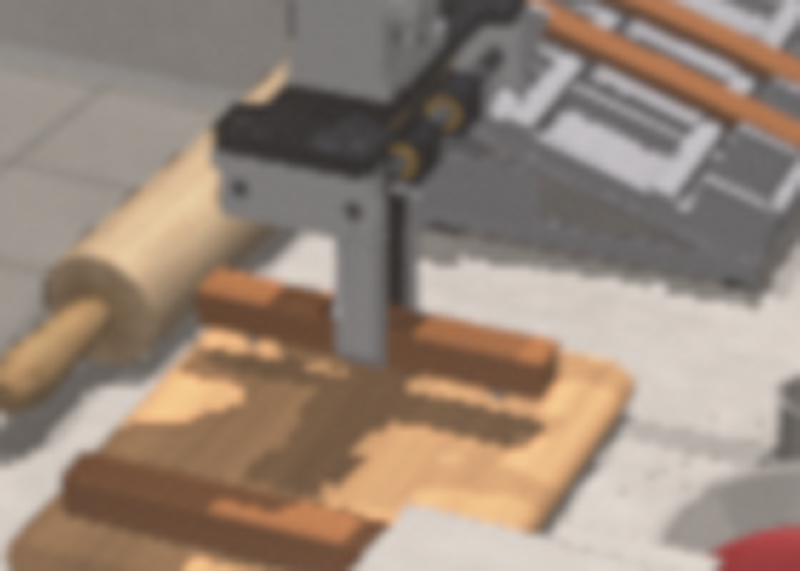

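View pics/t12c.png

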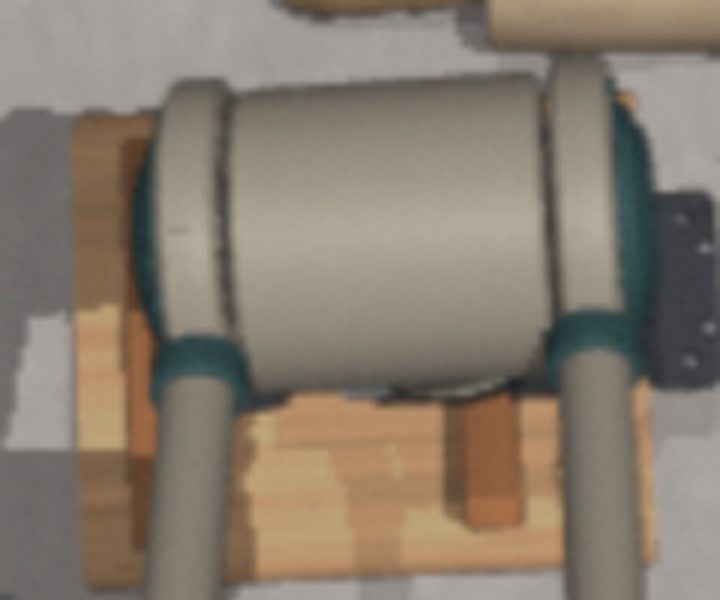

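Run:
```python
from h import *
f=lambda a,b:(220+(a+.5)/6-.5,220+(b+.5)/6-.5)
print(onplane("top",*f(494,526),.06)-0, "end-> mid", onplane("top",*f(494,526),.06)[0][:2]+.08*np.array([.999,.042]))
# side view mid of rail: corner far top y+ (198,292), near top y- (556,345) crop scale 800/140
g=lambda a,b:(270+(a+.5)*140/800-.5,200+(b+.5)*140/800-.5)
A=onplane("side",*g(198,295),.061)[0];B=onplane("side",*g(556,347),.061)[0]; print(A,B,(A+B)/2,np.linalg.norm(A-B))
```

```text
[[0.36111811 0.09081326 0.06      ]] end-> mid [0.44103811 0.09417326]
[0.51953525 0.11248643 0.061     ] [0.36437711 0.08678218 0.061     ] [0.44195618 0.09963431 0.061     ] 0.15727287911076512
```

Emit:
drive_tool(plan=[[0.3,0.03,0,0],[0.6,0.05,0,0],[0.75,0.07,0.05,0],[0.75,0.07,0.05,0],[0.75,0.07,0.05,0],[0.75,0.07,0.05,0]])

```text
clock: 16.07
position: [0.4383, 0.0659, 0.0552]
tcp_rot: [3.141, 0.0, -1.529]
wrist_force: [0.7, -0.7, -1.4]
gripper_width: 0.022
```

Run:
```python
from h import *
im,d=vision.read_camera("side")
cv2.imwrite("pics/s13c.png",cv2.resize(im[200:300,270:410],(800,571),interpolation=cv2.INTER_CUBIC))
to(.4385,.0657,.040,-1.5288)
```

```text
t 16.12 p [0.4384 0.066  0.0552] rpy [ 3.1416e+00  2.0000e-04 -1.5289e+00] F [-0.7 -0.1 -1. ] w 0.0219
  move [ 0.007 -0.002  0.381] yaw -0.001
```

View pics/s13c.png

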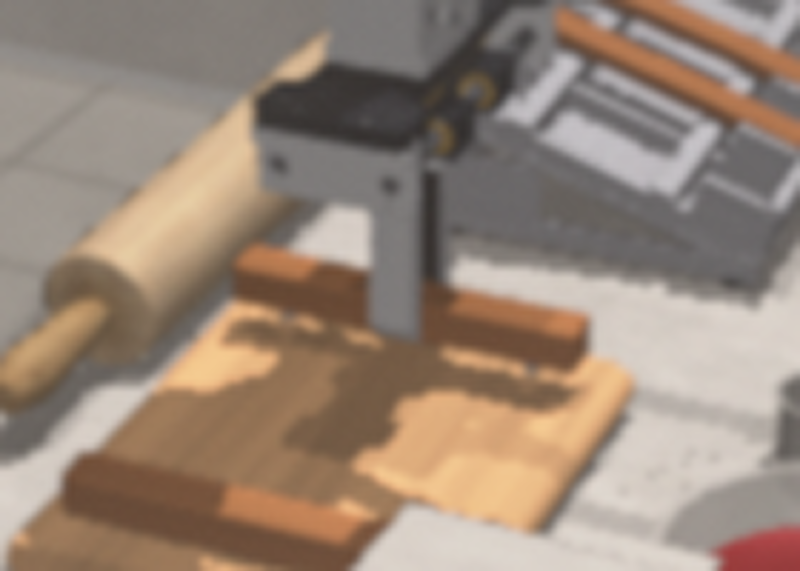

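The rail hovers over the right seat, its pins visible at crop (288,315) and (530,368). Lower.

Emit:
drive_tool(plan=[[0,0,0.08,0],[0,0,0.16,0],[0,0,0.24,0],[0,0,0.31,0],[0,0,0.31,0]])

```text
clock: 16.53
position: [0.4378, 0.0657, 0.0421]
tcp_rot: [3.14, 0.0, -1.529]
wrist_force: [-1.9, -0.4, -1.4]
gripper_width: 0.0218
```

Emit:
drive_tool(plan=[[0,0,0.03,0],[0,0,0.06,0],[0,0,0.06,0],[0,0,0.06,0]])

```text
clock: 16.87
position: [0.4385, 0.0656, 0.0405]
tcp_rot: [-3.141, -0.0, -1.529]
wrist_force: [0.5, 0.0, -1.8]
gripper_width: 0.0218
```

Emit:
drive_tool(plan=[[0,0,0.02,0],[0,0,0.02,0],[0,0,0.02,0],[0,0,-0.1,0],[0,0,-0.5,0],[0,0,-1.5,0],[0,0,-2.5,0],[0,0,-3.2,0]], claw=42)

```text
clock: 17.53
position: [0.4393, 0.0657, 0.1719]
tcp_rot: [-3.138, -0.0, -1.529]
wrist_force: [-0.7, -0.7, -0.2]
gripper_width: 0.0419
```

Emit:
drive_tool(plan=[[0.5,-0.4,-0.4,-1.2],[1.1,-0.9,-0.8,-2.4],[1.7,-1.4,-0.8,-3.6],[2.3,-1.9,-0.8,-4.8],[2.5,-2.4,-0.8,-6],[2.5,-2.9,-0.8,-7.1],[2.5,-3.4,-0.8,-8.2],[2.5,-3.4,-0.8,-9.3]], claw=92)

```text
clock: 18.2
position: [0.5822, -0.0292, 0.2005]
tcp_rot: [-3.14, -0.003, -0.55]
wrist_force: [-0.4, -0.1, -0.8]
gripper_width: 0.0906
```

Run:
```python
from h import *
im,d=vision.read_camera("top"); cv2.imwrite("pics/t14.png",im); np.save("pics/t14.npy",d)
cv2.imwrite("pics/t14c.png",cv2.resize(im[195:335,220:500],(800,400),interpolation=cv2.INTER_CUBIC))
im,ds=vision.read_camera("side"); cv2.imwrite("pics/s14.png",im); np.save("pics/s14.npy",ds)
cv2.imwrite("pics/s14c.png",cv2.resize(im[165:315,260:460],(800,600),interpolation=cv2.INTER_CUBIC))
to(.577,-.032,.14,0)
```

```text
t 18.3 p [ 0.5789 -0.0287  0.2003] rpy [ 3.1413e+00  5.0000e-04 -5.5520e-01] F [ 0.3 -0.4  1.1] w 0.092
  move [0.005 0.094 1.509] yaw -5.302
```

View pics/t14c.png

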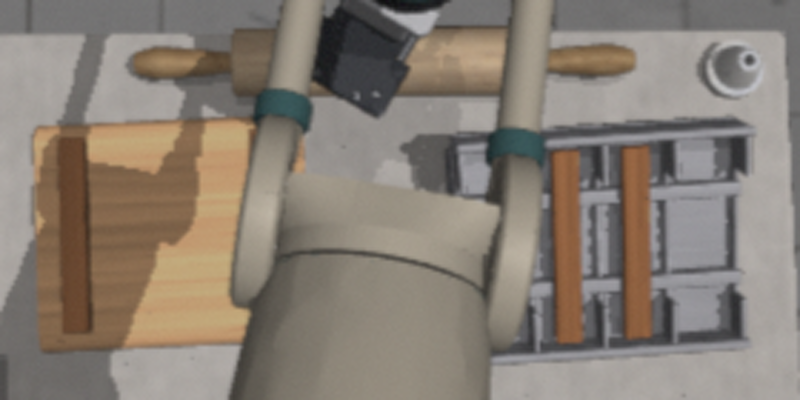

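View pics/s14c.png

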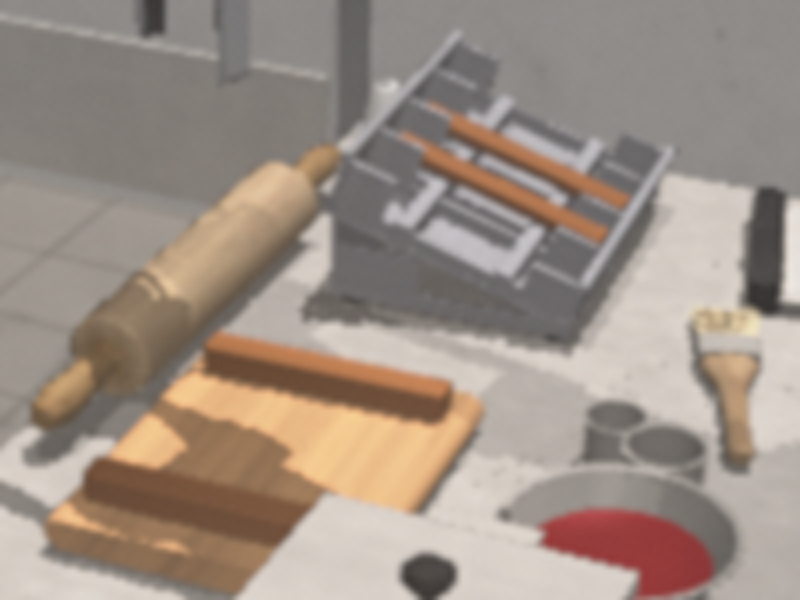

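Both rails appear flat in their seats, the right one from crop (205,345) to (450,400). I check its height by depth, then turn the wrist for the pin.

Run:
```python
from h import *
d=np.load("pics/s14.npy"); 
g=lambda a,b:(260+(a+.5)/4-.5,165+(b+.5)/4-.5)
for a,b in [(222,345),(260,355),(300,363),(340,373),(380,381),(420,390),(435,393)]:
    u,v=g(a,b); print(cloud("side",[round(u)],[round(v)],d).round(4))
```

```text
[[0.5093 0.0755 0.0452]]
[[0.4831 0.072  0.0441]]
[[0.4565 0.0698 0.0438]]
[[0.4287 0.071  0.0429]]
[[0.4004 0.0745 0.0462]]
[[0.3758 0.0706 0.0448]]
[[0.3679 0.0707 0.044 ]]
```

Emit:
drive_tool(plan=[[0,0.1,0,-1.1],[0,0.1,0,-2.2],[0,0.1,0,-3.3],[0,0.1,0,-4.4],[0,0.1,0,-5.3],[0,0.1,0.5,-5.3],[0,0.1,1.1,-5.3],[0,0.1,1.1,-5.3]], claw=94)

```text
clock: 18.97
position: [0.5726, -0.0314, 0.1531]
tcp_rot: [-3.14, 0.008, -0.003]
wrist_force: [-1.1, 0.2, -0.6]
gripper_width: 0.0938
```

Run:
```python
from h import *
im,d=vision.read_camera("side")
cv2.imwrite("pics/s15c.png",cv2.resize(im[120:300,250:450],(667,600),interpolation=cv2.INTER_CUBIC))
to(.577,-.032,.034,0)
```

```text
t 19.02 p [ 0.5739 -0.0316  0.1549] rpy [-3.1408e+00  5.3000e-03 -2.2000e-03] F [0.  0.7 0.8] w 0.094
  move [0.095 0.013 3.023] yaw -0.021
```

View pics/s15c.png

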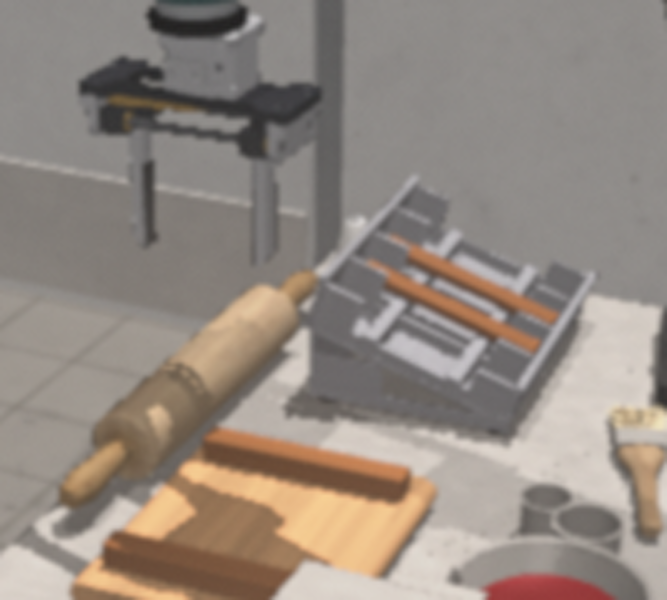

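Emit:
drive_tool(plan=[[0.07,0,0.7,0],[0.07,0,1.4,0],[0.07,0,2.1,0],[0.07,0,2.7,0],[0.07,0,3.1,0],[0.07,0,3.2,0],[0.07,0,3.25,0],[0.07,0,3.25,0]])

```text
clock: 19.68
position: [0.5801, -0.0322, 0.0277]
tcp_rot: [3.141, -0.002, -0.001]
wrist_force: [0.3, -0.4, 0.8]
gripper_width: 0.0941
```

Emit:
drive_tool(plan=[[0,0,0,0],[0,0,0,0],[0,0,0,0],[0,0,0,0],[0,0,0,0],[0,0,0,0]], claw=45, grip_force=25)

```text
clock: 20.18
position: [0.5787, -0.032, 0.0267]
tcp_rot: [3.141, 0.001, 0.0]
wrist_force: [-1.4, 0.6, 0.3]
gripper_width: 0.0574
```

Emit:
drive_tool(plan=[[0,0,-0.3,0],[0,0,-0.8,0],[0,0,-1.5,0],[0,0,-2.2,0],[0,0,-2.5,0],[0,0,-2.5,0],[0,0,-2.5,0]])

```text
clock: 20.77
position: [0.5787, -0.0319, 0.1261]
tcp_rot: [3.142, 0.0, 0.0]
wrist_force: [-0.6, 0.1, -4.2]
gripper_width: 0.0571
```

Run:
```python
from h import *
im,d=vision.read_camera("side")
cv2.imwrite("pics/s16c.png",cv2.resize(im[120:300,250:450],(667,600),interpolation=cv2.INTER_CUBIC))
to(.4364,.1458,.11,.042)
```

```text
t 20.82 p [ 0.5779 -0.0318  0.1251] rpy [-3.1412e+00  2.8000e-03  0.0000e+00] F [-1.  -0.4 -5.2] w 0.0571
  move [-3.536 -4.439  0.389] yaw -0.401
```

View pics/s16c.png

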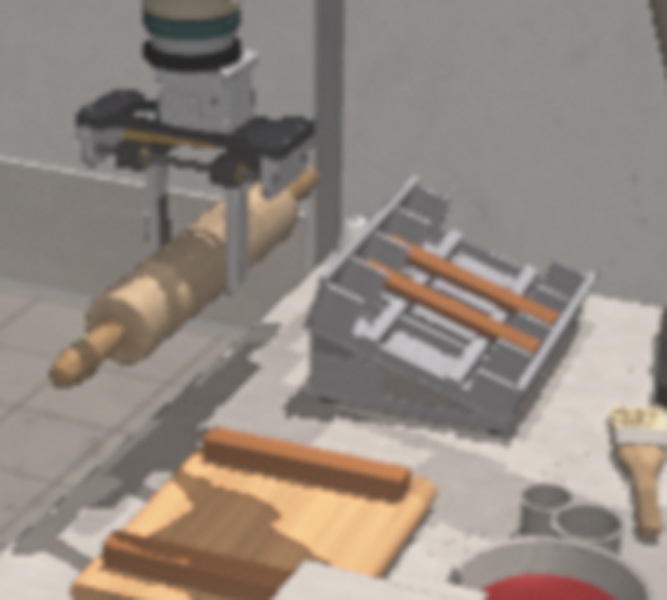

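The pin is held level. I raise it clear of the rack (115 mm), go back in x first, then left to the board.

Emit:
drive_tool(plan=[[0,0,-0.9,0],[-0.6,0,-1.2,0],[-1.4,-0.3,-1.2,0],[-2.1,-0.9,-1.2,0],[-2.7,-1.6,-1.2,0],[-3.2,-2.4,-1.2,-0.2],[-3.5,-3.3,-1.2,-0.4],[-3.5,-4.2,-1.2,-0.4]])

```text
clock: 21.48
position: [0.4337, 0.1365, 0.1724]
tcp_rot: [3.141, 0.007, 0.042]
wrist_force: [1.1, -0.4, -4.8]
gripper_width: 0.0567
```

Emit:
drive_tool(plan=[[0,-0.2,0.4,0],[0,-0.2,1.0,0],[0,-0.2,1.6,0],[0,-0.2,1.8,0],[0,-0.2,1.8,0],[0,-0.2,1.8,0]])

```text
clock: 21.98
position: [0.4383, 0.1438, 0.1017]
tcp_rot: [3.141, 0.002, 0.042]
wrist_force: [0.4, -0.2, -3.4]
gripper_width: 0.0572
```

Run:
```python
from h import *
im,d=vision.read_camera("side")
cv2.imwrite("pics/s17c.png",cv2.resize(im[160:340,220:420],(667,600),interpolation=cv2.INTER_CUBIC))
to(.4364,.1458,.0707,.042)
```

```text
t 22.03 p [0.4393 0.1439 0.1027] rpy [ 3.1416e+00 -2.0000e-04  4.1400e-02] F [-0.2  1.2 -4.1] w 0.0572
  move [-0.071 -0.051  0.8  ] yaw -0.005
```

View pics/s17c.png

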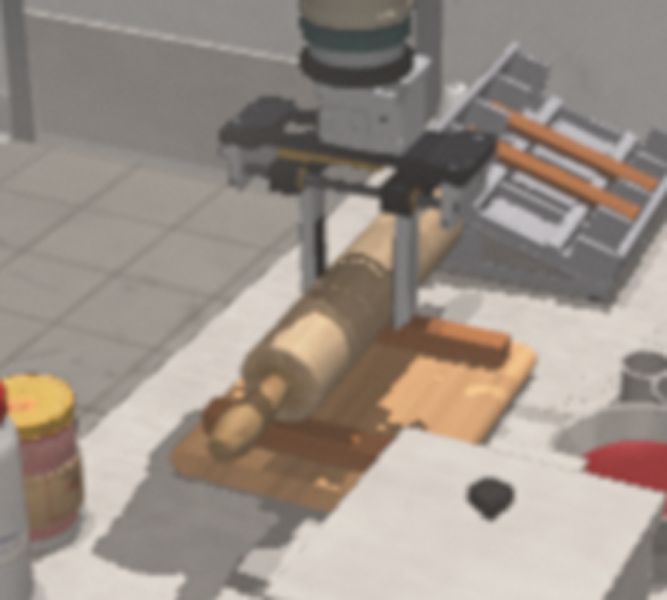

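The pin is over the middle of the board between the rails, clear of jar and box. Lower gently.

Emit:
drive_tool(plan=[[-0.05,-0.04,0.25,0],[-0.05,-0.04,0.5,0],[-0.05,-0.04,0.65,0],[-0.05,-0.04,0.7,0],[-0.05,-0.04,0.74,0],[-0.05,-0.04,0.74,0],[-0.05,-0.04,0.74,0]])

```text
clock: 22.62
position: [0.4373, 0.1456, 0.0734]
tcp_rot: [-3.142, -0.001, 0.042]
wrist_force: [-0.6, -0.0, -3.5]
gripper_width: 0.0574
```

Emit:
drive_tool(plan=[[0,0,0.02,0],[0,0,0.04,0],[0,0,0.04,0],[0,0,0.04,0]])

```text
clock: 22.95
position: [0.4368, 0.1455, 0.0713]
tcp_rot: [3.141, -0.0, 0.042]
wrist_force: [-0.0, 0.4, -3.9]
gripper_width: 0.0571
```

Emit:
drive_tool(plan=[[0,0,0.02,0],[0,0,0.03,0],[0,0,0.03,0],[0,0,0.03,0]])

```text
clock: 23.28
position: [0.4369, 0.1456, 0.0706]
tcp_rot: [3.142, -0.001, 0.042]
wrist_force: [-1.6, 0.5, 4.8]
gripper_width: 0.057
```

Contact: the weight is on the rails. Open and wait.

Emit:
drive_tool(plan=[[0,0,0,0],[0,0,0,0],[0,0,0,0],[0,0,0,0]], claw=66)

```text
clock: 23.62
position: [0.437, 0.1456, 0.07]
tcp_rot: [3.142, -0.0, 0.042]
wrist_force: [0.7, -0.0, -0.5]
gripper_width: 0.0658
```

Emit:
drive_tool(plan=[[0,0,0,0],[0,0,0,0],[0,0,0,0],[0,0,0,0],[0,0,0,0],[0,0,0,0]], claw=94)

```text
clock: 24.12
position: [0.4367, 0.1455, 0.0701]
tcp_rot: [3.142, -0.0, 0.042]
wrist_force: [0.2, -0.6, -0.4]
gripper_width: 0.0941
```

Run:
```python
from h import *
im,d=vision.read_camera("side")
cv2.imwrite("pics/s18c.png",cv2.resize(im[160:340,220:420],(667,600),interpolation=cv2.INTER_CUBIC))
to(.4364,.1458,.0707,.042)
```

```text
t 24.17 p [0.4367 0.1455 0.0701] rpy [3.1415 0.     0.0419] F [ 0.2  0.2 -0.5] w 0.0939
  move [-0.008 -0.007 -0.016] yaw -0.001
```

View pics/s18c.png

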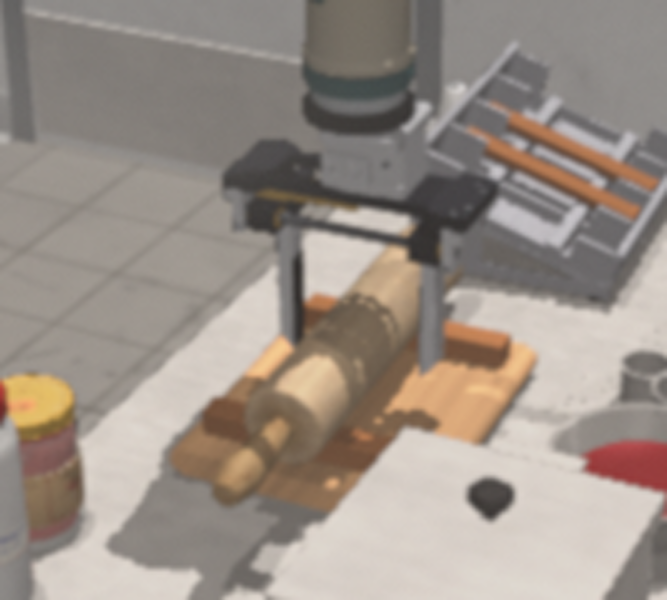

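The pin rests on both rails, fingers open. Straight up, then aside.

Emit:
drive_tool(plan=[[0,0,-0.3,0],[0,0,-0.8,0],[0,0,-1.6,0],[0,0,-2.4,0],[0,0,-3.2,0],[0,0,-3.5,0],[0,0,-3.5,0]])

```text
clock: 24.75
position: [0.439, 0.146, 0.2135]
tcp_rot: [-3.141, -0.008, 0.042]
wrist_force: [1.2, 0.6, -0.4]
gripper_width: 0.094
```

Emit:
drive_tool(plan=[[0,1,0,0],[0,2,0,0],[0,3,0,0],[0,4,0,0],[0,5,0,0],[0,6,0,0],[0,7,0,0],[0,7,0,0]])

```text
clock: 25.42
position: [0.4484, -0.1409, 0.2085]
tcp_rot: [3.138, 0.002, 0.036]
wrist_force: [-0.5, -0.1, 0.1]
gripper_width: 0.0938
```

Run:
```python
from h import *
im0,d0=vision.read_camera("top")
im,ds=vision.read_camera("side"); cv2.imwrite("pics/s19c.png",cv2.resize(im[160:340,220:420],(667,600),interpolation=cv2.INTER_CUBIC))
im,d=vision.read_camera("top"); cv2.imwrite("pics/t19c.png",cv2.resize(im[195:335,120:500],(800,295),interpolation=cv2.INTER_CUBIC))
print("moved",np.abs(im.astype(int)-im0)[190:330,120:345].max())
hsv=cv2.cvtColor(im,cv2.COLOR_BGR2HSV)
v,u=np.mgrid[225:325,180:345]; P=cloud("top",u,v,d); b=P[(P[:,2]>.085)&(P[:,2]<.13)&(P[:,0]<.55)&(P[:,1]<.32)&(P[:,1]>-.05)]
print(len(b),b.mean(0),b.min(0),b.max(0),"x vs y",np.polyfit(b[:,1],b[:,0],1))
b=P[(P[:,2]>.055)&(P[:,2]<.13)&(P[:,0]>.39)&(P[:,0]<.49)]; print("ends y",b[:,1].min(),b[:,1].max())
m=((hsv[...,0]<15)&(hsv[...,1]>115)&(hsv[...,2]>50)).astype(np.uint8); m[330:]=0;m[:235]=0
n,l,st,c=cv2.connectedComponentsWithStats(m)
for i in range(1,n):
  if st[i,4]>80:
    vv,uu=np.nonzero(l==i);Q=cloud("top",uu,vv,d); print(st[i],np.median(Q,0).round(4),Q.max(0).round(4))
to(.4,.1,.2,0)
```

```text
moved 59
2674 [0.43017075 0.15092603 0.09617934] [ 0.32618463 -0.00502245  0.08500846] [0.46671994 0.31991342 0.10758977] x vs y [-0.13771514  0.45095555]
ends y -0.00555628713020407 0.35417767268138844
[308 240  11  21 193] [0.494  0.0659 0.0422] [0.5204 0.0786 1.1757]
[240 243  11  21 205] [0.4881 0.2262 0.0421] [0.5122 0.2413 1.1757]
[310 286  10  23 212] [0.3857 0.0615 0.0424] [0.41   0.0739 0.0498]
[241 289  11  23 229] [0.3783 0.2216 0.0421] [0.4038 0.2376 1.1757]
t 25.57 p [ 0.4475 -0.1339  0.2087] rpy [-3.1395e+00  2.6000e-03  4.0200e-02] F [ 0.3  0.8 -0.6] w 0.0939
  move [-0.951 -5.89   0.232] yaw 0.384
```

View pics/s19c.png

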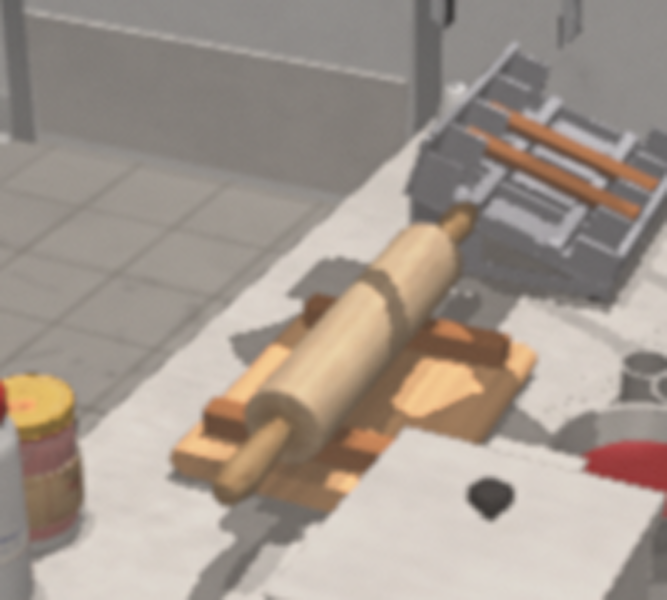

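View pics/t19c.png

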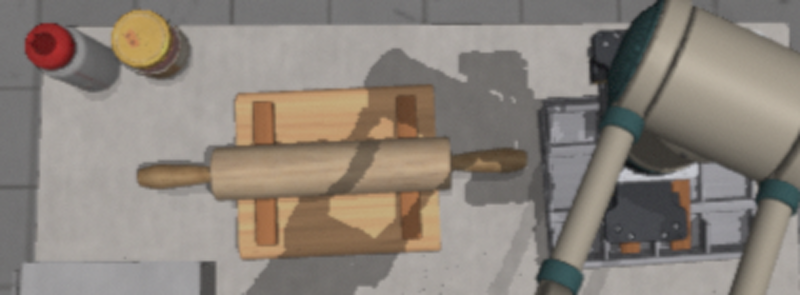

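Run:
```python
from h import *
a,b=[onplane("top",120+x*.475,195+y*.475,.073)[0] for x,y in ((211,173),(450,166))]; print((a+b)/2, np.arctan2(a[0]-b[0],a[1]-b[1]))
print(r.job_done(), status.observe()["clock"])
```

```text
[0.43305616 0.14672975 0.073     ] -0.023706248826152493
the job is handed in; nothing more can be done
the job is handed in; nothing more can be done
```

The board is set up and the job was handed in at about 25.6 s of the 72 s allowed; the hand-in gives no verdict.

I took the two outer rails, which were the thick ones, tilted from the rack. I levelled each on its pins against the board, regripped it and lowered it into its seat. Then I laid the rolling pin across both.

**Last checks:**
- **Rails:** before the pin went on, both tops read about 44 mm above the table by side-camera depth, so the pins are home. After it, they read 42 mm by the top camera, which reads about 1.7 mm low.
- **Rolling pin:** its middle is about 3 mm from the board middle along the rails and 1 mm across. It is about 0.02–0.04 rad from square by a rough reading, and came down on the rails at the expected height.
- **Other objects:** the thin rails and bystanders were never touched. The last pictures show the jar and bottle in place; the arm partly hid the rack and hid the nozzle.

**Checks that disagreed:**
- The two cameras differed by about 3 mm on the hole positions. I took a value between them and the pins went in without resistance.
- The automatic pin-axis fit also caught the lid of the box beside the work, so I read the pin's position from the barrel ends instead.
- The comparison of two pictures for movement was not clean. I put that down to the arm's moving shadow, so it does not confirm that everything was at rest.

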